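# Tip the packing sample into its case and shut the lid

### The job

Pick up the loaded scoop by its handle, carry all three ceramic balls in it to the open sample case and tip them in from just above the rim. Set the empty scoop back down level on the white board, and lower the case's lid gently until it is fully shut, without letting it slam. Do not shift the bottles and other things standing about.

Things in the scene. Friction and masses are not known exactly. Their poses are not given: they have to be found in the camera images.
- case: cream sample case, fixed to the bench: open-topped box 130 mm (its x) by 160 mm (its y), 65 mm high, walls and floor 5 mm, dark lining; origin at the centre of its underside, z up, its front faces its -x (roughly to the robot), the lid's hinge runs along its rear (+x) top rim
- lid (a joint): hinge angle of the case's lid, rad: 0 = fully shut on the rim, grows as it opens; at 1.57 the lid stands upright, it starts open at 1.4 to 1.8, its stop is at 1.95. A stiff friction hinge: the lid stays where it is left and needs about 2 N at its free edge to move
- lid_hinge (a point): middle of the hinge axis, on the case's rear rim 65.5 mm above the bench; its frame turns with the lid. The lid is a cream plate reaching 130 mm from here along its own -x, 160 mm wide (y), 8 mm thick: the axis lies in the inner face, the outer face is 8 mm along +z. A black tab 45 mm wide, 6 mm thick, sticks out 12 mm beyond the middle of the free edge
- lid_edge (a point): middle of the lid's free edge on its outer face (130 mm from the hinge)
- board: white board lying on the bench, fixed, 260 mm (its x) by 150 mm (its y), 3 mm thick; origin at the centre of its underside
- scoop: steel scoop, blue handle, 160 g. Pan 84 (its x) by 72 mm (y), 3 mm thick, sides 26 mm high, back 34. The mouth, at +x, has only a 2.5 mm lip: balls stay in below 25 degrees of tip and roll out above about 40. Origin: centre of the pan's underside, z up. Handle: level bar, 18 mm wide (y), 14 mm deep, 45 mm above the pan's underside, 50 to 155 mm behind the origin (-x)
- scoop_grip (a point): good place to grip the scoop's handle, on the bar's centreline 90 mm behind the scoop's origin and 45 mm above the pan's underside
- scoop_mouth (a point): middle of the top of the lip at the scoop's mouth, 42 mm ahead of the scoop's origin, 5.5 mm above the pan's underside
- ball1: terracotta-coloured ceramic ball, 25 mm diameter, about 20 g, origin at its centre; one of three that lie loose in the scoop's pan at the start
- ball2: terracotta-coloured ceramic ball, 25 mm diameter, about 20 g, origin at its centre; one of three that lie loose in the scoop's pan at the start
- ball3: terracotta-coloured ceramic ball, 25 mm diameter, about 20 g, origin at its centre; one of three that lie loose in the scoop's pan at the start
- reagent: white bottle with black cap and paper label, 84 mm diameter, 180 mm high, bystander; origin under its centre
- flask: white bottle with black cap and yellow label, 80 mm diameter, 170 mm high, bystander; origin under its centre
- beaker: clear plastic beaker, 64 mm diameter at the rim, 70 mm high, bystander; origin under its centre
- padlock: brass padlock lying flat, body 38 by 45 by 20 mm with a steel shackle, bystander; origin under its body's centre
- meter: cream handheld meter with a grey display, 160 by 85 by 30 mm, bystander; origin under its centre
- cylinder: clear measuring cylinder on a white 60 mm foot, 32 mm diameter, 178 mm high, bystander; origin under its centre
- water: clear water bottle with blue cap and label, 60 mm diameter, 180 mm high, bystander; origin under its centre
Mind the look-alikes: they are no part of the job. What is shaped like the case but blue or pink is not meant. Leave any orange look-alike of the scoop alone.

How it is judged:
On the way, in this order (a step that is already met when the one before it is completed fails the run):
1. the scoop is lifted clear of the board (its underside above 40 mm) with all three balls in its pan (height (world z) of scoop above 0.04 m and x of ball1 in the frame of scoop between -0.042 and 0.042 m and y of ball1 in the frame of scoop between -0.036 and 0.036 m and z of ball1 in the frame of scoop between 0 and 0.05 m and x of ball2 in the frame of scoop between -0.042 and 0.042 m and y of ball2 in the frame of scoop between -0.036 and 0.036 m and z of ball2 in the frame of scoop between 0 and 0.05 m and x of ball3 in the frame of scoop between -0.042 and 0.042 m and y of ball3 in the frame of scoop between -0.036 and 0.036 m and z of ball3 in the frame of scoop between 0 and 0.05 m), for 0.2 s.
2. all three balls lie inside the case (x of ball1 in the frame of case between -0.06 and 0.06 m and y of ball1 in the frame of case between -0.075 and 0.075 m and z of ball1 in the frame of case between 0 and 0.06 m and x of ball2 in the frame of case between -0.06 and 0.06 m and y of ball2 in the frame of case between -0.075 and 0.075 m and z of ball2 in the frame of case between 0 and 0.06 m and x of ball3 in the frame of case between -0.06 and 0.06 m and y of ball3 in the frame of case between -0.075 and 0.075 m and z of ball3 in the frame of case between 0 and 0.06 m), for 0.2 s.
At the end, for the whole second after the job is handed in: All three balls are inside the case, the lid is shut (within 0.04 rad, about 5 mm at its edge), and the scoop rests level (within 0.1 rad) and still on the white board, its pan's centre on the board (within 100 mm of the board's centre along its length and 65 mm across) (all of step 2 and value of joint lid below 0.04 rad and x of scoop in the frame of board between -0.1 and 0.1 m and y of scoop in the frame of board between -0.065 and 0.065 m and z of scoop in the frame of board between 0 and 0.008 m and angle between scoop's own z axis and vertical below 0.1 rad and linear speed of scoop below 0.02 m/s); the robot touches nothing.
It fails at once if the lid slams: it closes faster than 2 rad/s (about 0.26 m/s at its edge) over the last 0.5 rad (value of joint lid below 0.5 rad and velocity of joint lid below -2 rad/s).
It fails at once if a ball is dropped from high up: it moves faster than 2 m/s (a fall of about 200 mm) (linear speed of any of ball1, ball2, ball3 above 2 m/s).
It fails at once if a bystander is shifted by more than 30 mm or tipped by more than 0.5 rad (distance of any of reagent, flask, beaker, padlock, meter, cylinder, water from where it was at the start of the episode above 0.03 m or angle between any of reagent, flask, beaker, padlock, meter, cylinder, water's own z axis and vertical above 0.5 rad).
It also fails if it takes over 72 s, if anything falls off the work surface, if the arm or the gripper's body presses on something with over 40 N, if the wrist force passes 120 N, or if a joint passes its speed limit or range.

### The arm

A 6-joint arm with a two-finger parallel gripper is mounted at the origin on the work surface. World frame = base frame: x ahead of the robot, y to its left, z up, the work surface at z = 0. Lengths are in m, angles in rad, forces in N, time in s.
With the tool pointing down it reaches from about 0.225 to 0.875 m from the base axis. Payload 3.4 kg.
Tool frame: the origin (TCP) lies at the very end of the fingers, on their centre line; the grasp point (between the pads) lies 19 mm behind it (manip.tcp_to_grasp is the distance from the TCP to the grasp point, in m); z points along the fingers, y is the line along which they close (so a half turn about z gives the same grasp; the last joint's range is limited). The gripper opens to 85 mm and grips with 20 to 120 N. Pads are 22 mm wide; open, the fingers measure 114 mm over their backs; the gripper's body (76 mm by 85 mm) begins 54 mm behind the grasp point. The pads swing forward as they close: fully open they stand 13 mm farther back than shut.
Start: joints at [-1.401, 0.276, 1.505, -0, 1.361, -0.121], TCP at [0.165, -0.551, 0.2] pointing down, gripper open.
Joint ranges: [-2.89, 2.89], [-0.75, 2.08], [0.22, 2.7], [-1.18, 4.32], [0.11, 2.71], [-2.7, 2.7]. Speed limits (rad/s): [2.57, 2.57, 3.14, 3.14, 3.14, 3.14].

### API

Orientations are given as a unit quaternion [w, x, y, z].
In Python, from rig import status, get_image, job, manip gives the robot as it stands.
- The arm moves only by the tool apply_moves, never from a script. Its arguments are lists of equal length, an entry for each row: "xyz": the shift along the tool's x, y, z each as a share of 0.3 m, from -1 to 1, a list of three; "rot": the turn, a rotation vector about the tool's x, y, z each as a share of 60 degrees, from -1 to 1, a list of three; "hand": the opening, from -1 (shut) to 1 (fully open). A call has 1 to 8 rows; each row shifts and turns the commanded pose from where the row before left it, along the tool's axes as they then stand; what a row does not reach is not made up. A row lasts 1/8 s, in which the tool goes at most 62.5 mm and 10.7 degrees, less where a joint would pass 70% of its speed; a pose out of reach is approached as far as the arm can. A call with a number of a shift or a turn outside -1 to 1 is refused whole. A call with a gripper value outside its range is refused whole. The fingers move at their own pace and stop on an object; "force" is the grip in N (left out, the last holds). Time passes only in rows, so rows that do not move let the fingers close. It gives the time, the measured TCP pose, the force, the opening and the grip force at its end, in the units of the state.
- status.get_state(): the state, without advancing time (a new reading comes with each control period).
- get_image(name): name is "scene" or "side" or "wrist"; returns a dict with "pixels" (400x640x3 uint8, red, green, blue), "fovy" (degrees; the focal length in pixels is half the picture's height over the tangent of half this angle, whatever the lens; pixels are square), "cx", "cy" (the principal point, pixels), "origin" and "orientation" of the camera in the world; the wrist camera has in their place "tool_from_camera" (4x4, takes a point from camera to tool coordinates, whose origin is the TCP and whose axes are the flange's). Camera axes: x right, y down, z forward; pixel columns grow to the right and rows downward; lengths in m; the calibration is good to about 2 mm. A picture is of the moment at which its call begins: read the wrist's pose just before it. There is no depth.
- job.sign_off(): hands the job in; it is judged then, once.
The state is a dict: "clock": time; "qpos": joint angles; "qd": joint speeds; "effort": joint torques, N m; "position": TCP position; "ee_rot": TCP orientation; "contact_force": force on the tool from outside, world axes, zero at the start; "moment": the same for the moment, N m; "width": finger opening in m; "gripper_force": force on a finger pad.
Only numpy, scipy, OpenCV 4.12 (cv2) and the standard library are available. Lean on these libraries where they do the work, as an engineer would, in place of code of your own. Each camera call takes 0.05 s, during which the arm holds its last target. There are 200 camera calls.

## Working session

There is one attempt and no reset: what is moved stays moved. The work goes in short steps, Python scripts to look and compute and a tool call to move; the robot and the scene stay as the last step left them, time stands still between calls to the robot, and variables do not carry over. Pictures are saved under pics/ and viewed, at most 10 in all, crops included, and the job is handed in when it is done.

Besides the shell and the picture viewer there is one more tool, called after ">>>" in YAML: its name, and indented under it one key for each argument. apply_moves: Moves the arm, as the interface text tells. Its arguments: {"type":"object","properties":{"xyz":{"type":"array","items":{"type":"array","items":{"type":"number","minimum":-1,"maximum":1}}},"rot":{"type":"array","items":{"type":"array","items":{"type":"number","minimum":-1,"maximum":1}}},"hand":{"type":"array","items":{"type":"number"}},"force":{"type":"number"}},"required":["xyz","rot","hand"]}

```bash
ls; mkdir -p pics
cat > h.py <<'E'
import numpy as np, cv2
from scipy.spatial.transform import Rotation as R
from rig import status, get_image, job, manip
def rot(q): return R.from_quat([q[1],q[2],q[3],q[0]])
def snap(name, fn):
    s=status.get_state(); im=get_image(name)
    cv2.imwrite(fn, im['pixels'][:,:,::-1])
    f=200/np.tan(np.radians(im['fovy'])/2)
    if 'origin' in im: o=np.array(im['origin']); M=rot(im['orientation']).as_matrix() if np.size(im['orientation'])==4 else np.array(im['orientation'])
    else:
        T=np.array(im['tool_from_camera']); Q=rot(s['ee_rot']).as_matrix()
        o=np.array(s['position'])+Q@T[:3,3]; M=Q@T[:3,:3]
    cam=dict(o=o,M=M,f=f,cx=im['cx'],cy=im['cy']); np.save(fn+'.npy',cam,allow_pickle=True); return im['pixels'],cam
def load(fn): return cv2.imread(fn), np.load(fn+'.npy',allow_pickle=True).item()
def ray(c,u,v):
    d=c['M']@np.array([(u-c['cx'])/c['f'],(v-c['cy'])/c['f'],1]); return d/np.linalg.norm(d)
def onz(c,u,v,z):
    d=ray(c,u,v); return c['o']+d*(z-c['o'][2])/d[2]
def proj(c,p):
    q=c['M'].T@(np.array(p)-c['o']); return np.array([c['f']*q[0]/q[2]+c['cx'],c['f']*q[1]/q[2]+c['cy']])
def tri(c1,p1,c2,p2):
    d1,d2=ray(c1,*p1),ray(c2,*p2); A=np.array([d1,-d2]).T
    t=np.linalg.lstsq(A,c2['o']-c1['o'],rcond=None)[0]; a=c1['o']+d1*t[0]; b=c2['o']+d2*t[1]; return (a+b)/2,np.linalg.norm(a-b)
E
python3 - <<'E'
from h import *
print(status.get_state())
for n in ['scene','side','wrist']:
    p,c=snap(n,f'pics/{n}0.png'); print(n,c['o'],c['M'][:,2],c['f'],c['cx'],c['cy'])
a=cv2.imread('pics/scene0.png');b=cv2.imread('pics/side0.png')
E
```

```text
pics
{'clock': 0.0, 'qpos': array([-1.40101116e+00,  2.76598933e-01,  1.50615465e+00,  1.08961284e-05,
        1.36068836e+00, -1.21000216e-01]), 'qd': array([ 0.00093824, -0.00069858, -0.00140251,  0.00030337, -0.00046275,
       -0.00010086]), 'effort': array([ 5.51745106e-04, -4.16774547e+01, -2.45805037e+01, -4.03814774e-04,
        1.09309377e-02, -5.99942410e-06]), 'position': array([ 0.16475311, -0.55027274,  0.19872894]), 'ee_rot': array([-9.24502932e-04,  9.89448831e-01,  1.44879796e-01, -1.72266020e-05]), 'contact_force': array([ 0.31349433,  0.61284546, -0.58228429]), 'moment': array([ 0.02522852,  0.00085846, -0.03158809]), 'gripper_force': 0.0, 'width': 0.08561316168449551}
scene [ 1.07416126 -0.64234721  1.22549624] [-0.40219914  0.39932506 -0.82387824] 442.2550668188235 319.3166696885757 191.6408717257625
side [0.32668064 1.11150847 1.16997164] [ 0.09740467 -0.73965709 -0.66589768] 507.21460350654326 318.3422880782715 204.9179861140513
wrist [ 0.22851672 -0.53047994  0.3732861 ] [-0.25262861 -0.07196542 -0.96488329] 294.05572085871023 317.072012265673 198.61799608928285
```

View pics/scene0.png

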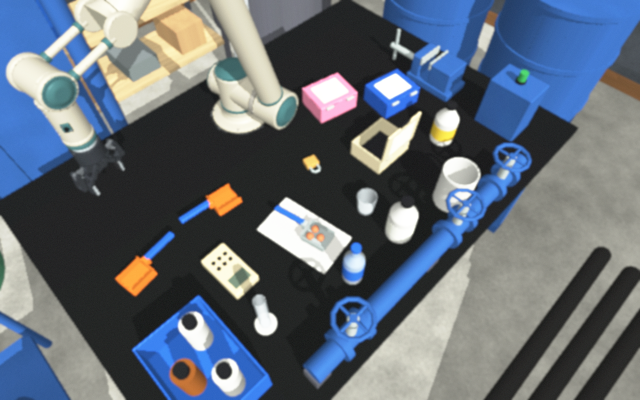

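View pics/side0.png

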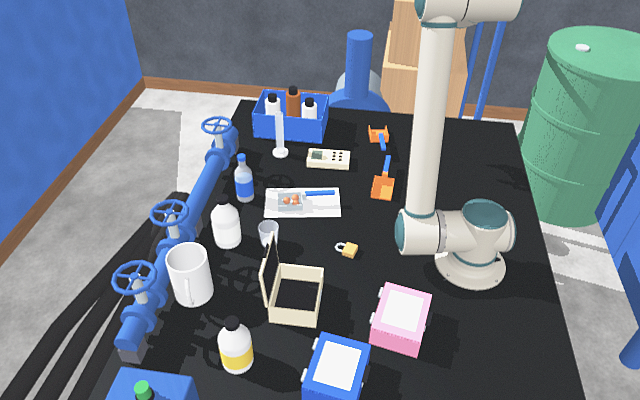

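Scene: the steel scoop with balls is on the white board, with its pan near (315,233) and its blue handle near (290,213). The cream open case is near (385,145). The look-alikes are orange scoops at (137,275) and (223,200), and pink and blue boxes at (330,97) and (390,92). The grey, blue-handled scoop and the cream case fit the description. I'll confirm both in an enlarged crop.

Run:
```python
from h import *
a,ca=load('pics/scene0.png'); b,cb=load('pics/side0.png')
def crop(im,x,y,w,h): return cv2.resize(im[y:y+h,x:x+w],(400,300),interpolation=cv2.INTER_CUBIC)
t=np.vstack([np.hstack([crop(a,250,190,107,80),crop(b,255,165,107,80)]),np.hstack([crop(a,340,105,107,80),crop(b,245,230,133,100)])])
cv2.imwrite('pics/c1.png',t)
for n,(im,c) in dict(scene=(a,ca),side=(b,cb)).items():
    hsv=cv2.cvtColor(im,cv2.COLOR_BGR2HSV)
    box=(250,190,107,85) if n=='scene' else (255,170,95,60)
    x,y,w,h=box; sub=hsv[y:y+h,x:x+w]
    wm=((sub[...,1]<40)&(sub[...,2]>215)).astype(np.uint8)
    cs=max(cv2.findContours(wm,0,2)[0],key=cv2.contourArea); hull=cv2.convexHull(cs)
    ap=cv2.approxPolyDP(hull,4,True)[:,0]+[x,y]
    print(n,'board',[(tuple(map(int,p)),onz(c,*p,0.003)[:2].round(4).tolist()) for p in ap])
    bm=((sub[...,0]>95)&(sub[...,0]<125)&(sub[...,1]>150)&(sub[...,2]>60)).astype(np.uint8)
    cs=max(cv2.findContours(bm,0,2)[0],key=cv2.contourArea); r=cv2.minAreaRect(cs.astype(np.float32)+[x,y])
    print('handle',r,cv2.boxPoints(r).round(1).tolist(),onz(c,*r[0],.048))
    om=((sub[...,0]<15)&(sub[...,1]>90)&(sub[...,2]>60)).astype(np.uint8)
    for k in cv2.findContours(om,0,2)[0]:
        if cv2.contourArea(k)>3:
            m=k[:,0].mean(0)+[x,y]; print('ball',m,cv2.contourArea(k),onz(c,*m,.02))
```

```text
scene board [((284, 199), [0.4161, -0.154]), ((350, 237), [0.6676, -0.1028]), ((326, 270), [0.6935, -0.2357]), ((318, 270), [0.6767, -0.2527]), ((258, 230), [0.4456, -0.2915])]Traceback (most recent call last):
  File "<stdin>", line 15, in <module>
cv2.error: OpenCV(4.12.0) /io/opencv/modules/imgproc/src/convhull.cpp:143: error: (-215:Assertion failed) total >= 0 && (depth == CV_32F || depth == CV_32S) in function 'convexHull'
```

View pics/c1.png

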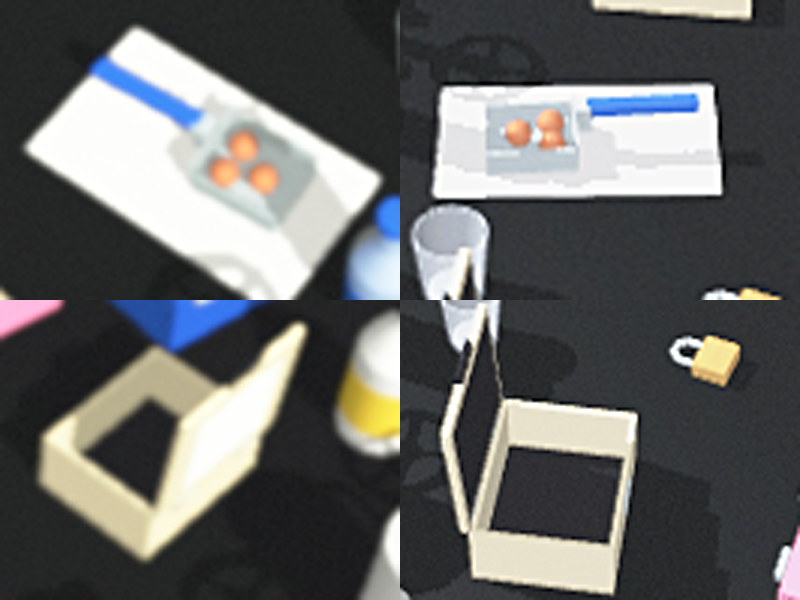

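The crop confirms the steel, blue-handled scoop with three balls, handle pointing toward the robot (-x) and mouth at +x. The cream case has an open lid at its +x side. In the side crop, the case rim corners are at about (500,402), (637,411), (615,545) and (470,533). Next I measure precisely.

Run:
```python
from h import *
a,ca=load('pics/scene0.png'); b,cb=load('pics/side0.png')
A=lambda x,y:(250+x*.2675,190+y*80/300); B=lambda x,y:(255+(x-400)*.2675,165+y*80/300)
C=lambda x,y:(340+x*.2675,105+(y-300)*80/300); D=lambda x,y:(245+(x-400)*.3325,230+(y-300)/3)
P=lambda t,v:print(t,np.round(v,4))
print('board scene'); [P('',onz(ca,*A(*p),.003)) for p in [(137,27),(382,180),(25,150)]]
print('board side'); q=[onz(cb,*B(*p),.003) for p in [(441,86),(713,84),(722,194),(433,196)]]; [P('',x) for x in q]; P('centre',np.mean(q,0))
print('handle z .049+top'); 
for s,e in [(A(97,65),B(697,103)),(A(195,115),B(590,107))]: P('tri',np.append(*[tri(ca,s,cb,e)[0],tri(ca,s,cb,e)[1]])); P('s',onz(ca,*s,.053)); P('e',onz(cb,*e,.052))
print('case rim side z .065'); q=[onz(cb,*D(*p),.065) for p in [(500,402),(637,411),(615,545),(470,533)]]; [P('',x) for x in q]; P('c',np.mean(q,0))
print('case bottom side');[P('',onz(cb,*D(*p),0)) for p in [(612,592),(473,577)]]
print('case scene rim');[P('',onz(ca,*C(*p),.065)) for p in [(155,347),(42,437),(152,513)]]
print('bottoms scene');[P('',onz(ca,*C(*p),.0)) for p in [(42,480),(148,558),(255,460)]]
print('lid edge tri'); 
for s,e in [(C(300,325),D(487,307)),(C(182,420),D(447,415))]: r=tri(ca,s,cb,e); P(r[1],r[0])
# balls
for n,(im,c,bx) in dict(scene=(a,ca,(290,210,50,40)),side=(b,cb,(275,185,40,30))).items():
    x,y,w,h=bx; hsv=cv2.cvtColor(im,cv2.COLOR_BGR2HSV)[y:y+h,x:x+w]
    m=((hsv[...,0]<16)&(hsv[...,1]>80)).astype(np.uint8); v,u=np.nonzero(m); P(n+' balls mean',onz(c,u.mean()+x,v.mean()+y,.02))
# pan centre from scene crop: rim corners
print('beaker/others side base', [np.round(onz(cb,*p,0)[:2],3).tolist() for p in [(268,243),(345,253),(228,246),(237,372)]])
```

```text
board scene
 [ 0.4169 -0.1429  0.003 ]
 [ 0.6748 -0.1006  0.003 ]
 [ 0.4427 -0.2945  0.003 ]
board side
 [ 0.6957 -0.2452  0.003 ]
 [ 0.4385 -0.2901  0.003 ]
 [ 0.4129 -0.1378  0.003 ]
 [ 0.6691 -0.094   0.003 ]
centre [ 0.5541 -0.1918  0.003 ]
handle z .049+top
tri [ 0.4453 -0.2101  0.0456  0.0014]
s [ 0.4485 -0.213   0.053 ]
e [ 0.4452 -0.2021  0.052 ]
tri [ 0.5405 -0.1858  0.0483  0.0018]
s [ 0.5417 -0.1879  0.053 ]
e [ 0.5405 -0.1809  0.052 ]
case rim side z .065
 [0.5659 0.1563 0.065 ]
 [0.4343 0.1471 0.065 ]
 [0.4323 0.3049 0.065 ]
 [0.561  0.3118 0.065 ]
c [0.4984 0.23   0.065 ]
case bottom side
 [0.4336 0.3092 0.    ]
 [0.5614 0.3126 0.    ]
case scene rim
 [0.4348 0.3071 0.065 ]
 [0.4359 0.1464 0.065 ]
 [0.5657 0.151  0.065 ]
bottoms scene
 [0.4369 0.151  0.    ]
 [0.5693 0.1526 0.    ]
 [0.5647 0.3155 0.    ]
lid edge tri
0.058827432370292594 [0.5816 0.2392 0.2634]
0.058720914574008895 [0.571  0.2167 0.126 ]
scene balls mean [ 0.5873 -0.1793  0.02  ]
side balls mean [ 0.5883 -0.1769  0.02  ]
beaker/others side base [[0.63, 0.018], [0.383, 0.023], [0.752, 0.051], [0.61, 0.471]]
```

>>> apply_moves:
  xyz:
    - [0.18,-0.1,-0.02]
    - [0.18,-0.1,-0.02]
    - [0.18,-0.1,-0.02]
    - [0.18,-0.1,-0.02]
    - [0.18,-0.1,-0.02]
    - [0.18,-0.1,-0.02]
    - [0.18,-0.1,-0.02]
    - [0.16,-0.1,-0.02]
  rot:
    - [0,0,0]
    - [0,0,0]
    - [0,0,0]
    - [0,0,0]
    - [0,0,0]
    - [0,0,0]
    - [0,0,0]
    - [0,0,0.06]
  hand: [1,1,1,1,1,1,1,1]

```text
clock: 1.15
position: [0.5054, -0.197, 0.2476]
ee_rot: [0.0, 0.994, 0.113, 0.0]
contact_force: [0.9, -0.9, 0.9]
width: 0.0854
gripper_force: 0.0
```

Run:
```python
from h import *
a,ca=load('pics/scene0.png'); b,cb=load('pics/side0.png')
C=lambda x,y:(340+x*.2675,105+(y-300)*80/300); D=lambda x,y:(245+(x-400)*.3325,230+(y-300)/3)
for s,e in [(C(300,325),D(447,415)),(C(182,420),D(487,307))]: r=tri(ca,s,cb,e); print('lid',r[1].round(4),r[0].round(4))
print(status.get_state()['position'],status.get_state()['qpos'])
snap('wrist','pics/w1.png')
```

```text
lid 0.0065 [0.5791 0.2996 0.2048]
lid 0.0017 [0.5739 0.156  0.192 ]
[ 0.50542995 -0.19701994  0.24758941] [-4.99887804e-01  2.03033938e-01  1.48630147e+00 -1.15912156e-04
  1.45214395e+00  8.44114178e-01]
```

View pics/w1.png

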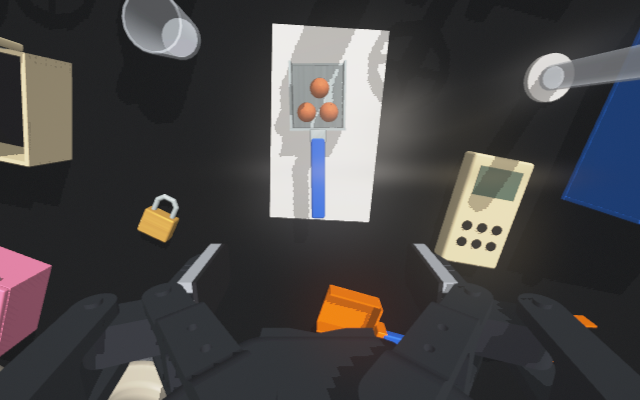

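Wrist view: the blue handle runs from (318,138) to (318,218). The pan spans about (292–344, 64–129) with three balls inside and the mouth at the top.

Run:
```python
from h import *
im,c=load('pics/w1.png'); hsv=cv2.cvtColor(im,cv2.COLOR_BGR2HSV)
x,y,w,h=295,125,50,100; s=hsv[y:y+h,x:x+w]
m=((s[...,0]>95)&(s[...,0]<130)&(s[...,1]>120)&(s[...,2]>60)).astype(np.uint8)
k=max(cv2.findContours(m,0,2)[0],key=cv2.contourArea); v,u=np.nonzero(m)
top=[onz(c,u[v==r].mean()+x,r+y,.055) for r in (v.min()+2,v.min()+20,v.max()-20,v.max()-2)]
print(np.round(top,4), v.min()+y,v.max()+y)
d=top[3]-top[0]; d=-d/np.linalg.norm(d); yaw=np.arctan2(d[1],d[0]); print('yaw',yaw)
f=onz(c,u[v==v.min()+2].mean()+x,v.min()+y,.055); e=onz(c,u[v==v.max()-2].mean()+x,v.max()+y+1,.055)
print('front,end',f,e,np.linalg.norm(f-e)); 
o1=f+d*.05;o2=e+d*.155;print('origin est',o1,o2); g=(o1+o2)/2-d*.09; print('grip',g)
# pan mouth corner base (z~.006)
print('pan mouth', [onz(c,*p,.0085).round(4) for p in [(292,64),(344,64)]],'back',[onz(c,*p,.037).round(4) for p in [(292,129),(344,129)]])
q=[onz(c,*p,.003) for p in [(273,24),(390,31),(369,222),(269,217)]]; print('board',np.round(q,4),np.mean(q,0))
print('case corner rim', [onz(c,*p,.065).round(4) for p in [(25,60),(28,167)]])
Q=rot(status.get_state()['ee_rot']).as_matrix();print(Q.round(3))
```

```text
[[ 0.5442 -0.1869  0.055 ]
 [ 0.5227 -0.1918  0.055 ]
 [ 0.4748 -0.2029  0.055 ]
 [ 0.451  -0.2084  0.055 ]] 139 217
yaw 0.22645013637026562
front,end [ 0.54654387 -0.18633567  0.055     ] [ 0.44693609 -0.20928549  0.055     ] 0.1022174370003066
origin est [ 0.59526735 -0.17510968  0.055     ] [ 0.59797887 -0.17448494  0.055     ]
grip [ 0.50892085 -0.19500408  0.055     ]
pan mouth [array([ 0.6292, -0.1334,  0.0085]), array([ 0.6443, -0.199 ,  0.0085])] back [array([ 0.5503, -0.1521,  0.037 ]), array([ 0.5652, -0.2167,  0.037 ])]
board [[ 0.6705 -0.0997  0.003 ]
 [ 0.6961 -0.2469  0.003 ]
 [ 0.4407 -0.2905  0.003 ]
 [ 0.4146 -0.1419  0.003 ]] [ 0.55546949 -0.19475905  0.003     ]
case corner rim [array([0.5584, 0.1516, 0.065 ]), array([0.4349, 0.1517, 0.065 ])]
[[ 0.974  0.228  0.007]
 [ 0.228 -0.974  0.006]
 [ 0.008 -0.004 -1.   ]]
```

>>> apply_moves:
  xyz:
    - [0,0,0]
    - [0,0,0]
    - [0,0,0]
    - [-0.06,0,0.15]
    - [-0.06,0,0.15]
    - [-0.06,0,0.15]
    - [-0.06,0,0.15]
    - [0,0,0]
  rot:
    - [0,0.14,0]
    - [0,0.14,0]
    - [0,0.137,0]
    - [0,0,0]
    - [0,0,0]
    - [0,0,0]
    - [0,0,0]
    - [0,0,0]
  hand: [1,1,1,1,1,1,1,1]

```text
clock: 2.2
position: [0.5121, -0.1941, 0.0505]
ee_rot: [-0.028, 0.971, 0.11, 0.212]
contact_force: [-0.6, 0.1, -0.3]
width: 0.0853
gripper_force: 0.0
```

```bash
cat >> h.py <<'E'
def togo(t,q=None):
    s=status.get_state(); Q=rot(s['ee_rot']).as_matrix(); d=np.array(t)-s['position']
    print('pos',np.round(s['position'],4),'share',np.round(Q.T@d/.3,3),'zt',Q[:,2].round(3),'xt',Q[:,0].round(3),'q',np.round(s['qpos'],2),'w',round(s['width'],4),round(s['gripper_force'],1),'F',np.round(s['contact_force'],1),'t',s['clock'])
E
python3 -c "
from h import *
togo([.5168,-.1932,.0308])"
```

```text
pos [ 0.5121 -0.1941  0.0505] share [-0.013  0.001  0.066] zt [ 0.406  0.101 -0.908] xt [0.886 0.202 0.418] q [-0.75  0.25  2.09  0.62  0.65  0.12] w 0.0853 0.0 F [-0.6  0.1 -0.3] t 2.2
```

>>> apply_moves:
  xyz:
    - [-0.013,0,0.066]
    - [0,0,0]
    - [0,0,0]
    - [0,0,0]
    - [0,0,0]
    - [0,0,0]
    - [0,0,0]
  rot:
    - [0,0,0]
    - [0,0,0]
    - [0,0,0]
    - [0,0,0]
    - [0,0,0]
    - [0,0,0]
    - [0,0,0]
  hand: [1,1,-1,-1,-1,-1,-1]
  force: 100

```text
clock: 3.08
position: [0.5195, -0.1953, 0.0345]
ee_rot: [-0.025, 0.97, 0.111, 0.215]
contact_force: [-0.8, 0.2, 0.5]
width: 0.0
gripper_force: 0.0
```

```bash
python3 -c "
from h import *
togo([.5168,-.1932,.1308])"
```

```text
pos [ 0.5195 -0.1953  0.0345] share [ 0.129 -0.009 -0.294] zt [ 0.412  0.095 -0.906] xt [0.883 0.205 0.423] q [-0.74  0.28  2.1   0.66  0.6   0.07] w 0.0 0.0 F [-0.8  0.2  0.5] t 3.075
```

The fingers closed on nothing, so I look.

Run:
```python
from h import *
a,ca=snap('scene','pics/s2.png'); b,cb=snap('side','pics/d2.png'); w,cw=snap('wrist','pics/w2.png')
a,b,w=[i[:,:,::-1] for i in (a,b,w)]
def crop(im,x,y,ww,h): return cv2.resize(im[y:y+h,x:x+ww],(400,300),interpolation=cv2.INTER_CUBIC)
cv2.imwrite('pics/c2.png',np.vstack([np.hstack([crop(a,250,170,133,100),crop(b,245,150,133,100)]),np.hstack([crop(w,160,0,400,300),crop(w,240,100,160,120)])]))
```

```text
(no output)
```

View pics/c2.png

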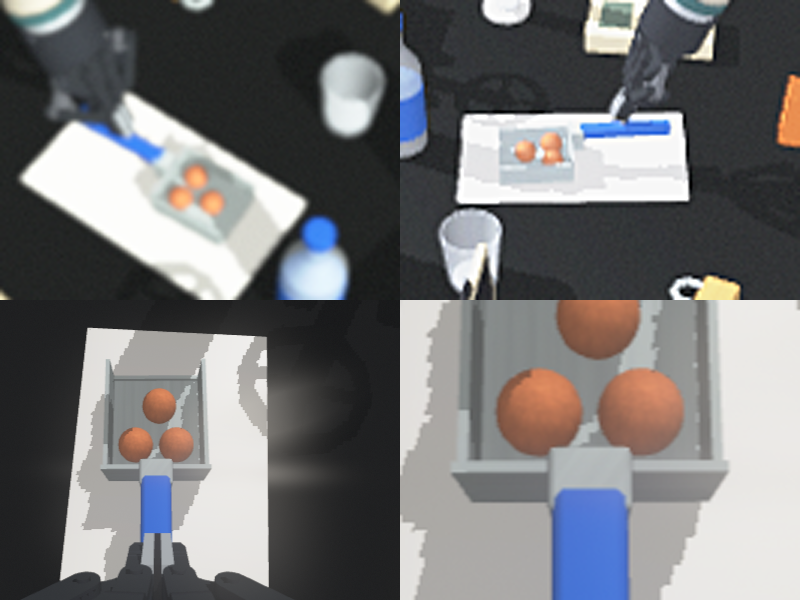

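The crop shows the shut fingers over the handle. I'll check where the cameras put the fingertip and the handle.

Run:
```python
from h import *
a,ca=load('pics/scene0.png'); b,cb=load('pics/side0.png'); s=status.get_state()
p=s['position']; Q=rot(s['ee_rot']).as_matrix()
print('TCP proj',proj(ca,p),proj(cb,p),'grasp',proj(ca,p-.019*Q[:,2]),proj(cb,p-.019*Q[:,2]))
w,cw=load('pics/w2.png'); print('wrist TCP',proj(cw,p),'grasp',proj(cw,p-.019*Q[:,2]))
print(tri(ca,(291.6,213.5),cb,(317.5,189.5)))
for z in (.041,.048,.055): print(z,'grip',proj(ca,[.509,-.195,z]),proj(cb,[.509,-.195,z]))
# handle from side & scene before/after
for fn,bx in [('pics/scene0.png',(265,195,45,35)),('pics/s2.png',(265,195,45,35)),('pics/side0.png',(295,185,50,18)),('pics/d2.png',(295,185,50,18))]:
    im,c=load(fn); x,y,ww,h=bx; H=cv2.cvtColor(im,cv2.COLOR_BGR2HSV)[y:y+h,x:x+ww]
    m=(H[...,0]>95)&(H[...,0]<130)&(H[...,1]>120)&(H[...,2]>60); v,u=np.nonzero(m)
    print(fn,u.min()+x,u.max()+x,'rows at ends',v[u==u.min()+1].mean()+y,v[u==u.max()-1].mean()+y,[ (int(v[u==k-x].min()+y),int(v[u==k-x].max()+y)) for k in (u.min()+x+8,u.max()+x-8) if (u==k-x).any()])
# tri of handle ends with wrist1 + side
w1,c1=load('pics/w1.png'); print(tri(c1,(318,217.5),cb,(334,192.5)),tri(c1,(318,139),cb,(306,193.8)))
```

```text
TCP proj [295.74369555 220.77732867] [312.56170544 195.41259403] grasp [293.3544815  216.74112475] [314.94439223 191.48214514]
wrist TCP [319.12607632 228.10217023] grasp [319.31187177 240.09722187]
(array([ 0.5033835 , -0.19683485,  0.06143119]), np.float64(0.0010601438847280301))
0.041 grip [293.43304959 217.59722313] [315.57444925 194.30130689]
0.048 grip [293.32667404 216.4309262 ] [315.59680207 192.74299953]
0.055 grip [293.21940309 215.25481208] [315.61927558 191.17627819]
pics/scene0.png 273 303 rows at ends 207.5 220.0 [(208, 212), (216, 220)]
pics/s2.png 277 303 rows at ends 205.5 220.0 [(212, 214), (216, 220)]
pics/side0.png 305 334 rows at ends 193.0 192.0 [(191, 195), (191, 194)]
pics/d2.png 305 334 rows at ends 193.0 192.0 [(191, 195), (191, 194)]
(array([ 0.44611572, -0.20994748,  0.04583074]), np.float64(0.002868713437530552)) (array([ 0.54353454, -0.18765733,  0.04442696]), np.float64(0.005048548912354599))
```

>>> apply_moves:
  xyz:
    - [0.07,0,-0.14]
    - [0.07,0,-0.14]
    - [0,0,0]
    - [0,0,0]
  rot:
    - [0,0,0]
    - [0,0,0]
    - [0,0,0]
    - [0,0,0]
  hand: [-1,-1,-1,-1]

```text
clock: 3.72
position: [0.5214, -0.1942, 0.1278]
ee_rot: [-0.025, 0.97, 0.111, 0.215]
contact_force: [-0.2, 0.3, -0.0]
width: -0.0
gripper_force: 0.0
```

Run:
```python
from h import *
print([(k,getattr(manip,k)) for k in dir(manip) if k[0]!='_'])
a,ca=snap('scene','pics/s3.png'); b,cb=snap('side','pics/d3.png'); w,cw=snap('wrist','pics/w3.png')
s=status.get_state();p=s['position']; Q=rot(s['ee_rot']).as_matrix(); print(p,Q[:,2])
def crop(im,c,ww):
    im=im[:,:,::-1].copy(); h=int(ww*.75); u,v=proj(c,p).round().astype(int); x,y=u-ww//2,v-h//2; print((x,y,ww,h),proj(c,p))
    o=cv2.resize(im[y:y+h,x:x+ww],(400,300),interpolation=cv2.INTER_CUBIC)
    for k,col in ((0,(0,255,0)),(.019,(255,0,255))):
        q=(proj(c,p-k*Q[:,2])-[x,y])*400/ww; cv2.circle(o,tuple(int(i) for i in q),4,col,1)
    return o
cv2.imwrite('pics/c3.png',np.vstack([np.hstack([crop(a,ca,80),crop(b,cb,80)]),np.hstack([crop(w,cw,160),crop(w,cw,80)])]))
```

```text
[('MotionError', <class 'rig.MotionError'>), ('tcp_to_grasp', 0.0187)]
[ 0.52096826 -0.19387372  0.12663882] [ 0.40968517  0.09757677 -0.90699329]
(np.int64(255), np.int64(175), 80, 60) [295.09679289 204.81207384]
(np.int64(272), np.int64(144), 80, 60) [312.23082947 174.48778801]
(np.int64(239), np.int64(168), 160, 120) [319.38355649 227.97193988]
(np.int64(279), np.int64(198), 80, 60) [319.38355649 227.97193988]
```

View pics/c3.png

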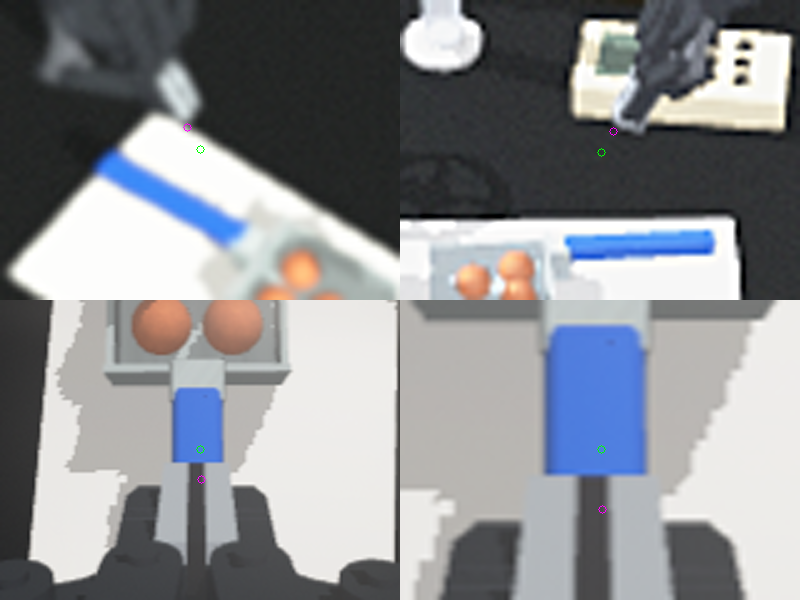

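The fingertips really sit short of the reported TCP. Tip pixels: scene about (294,198), side about (316.5,169.5).

Run:
```python
from h import *
a,ca=load('pics/s3.png'); b,cb=load('pics/d3.png'); s=status.get_state(); p=s['position']; Q=rot(s['ee_rot']).as_matrix()
for u,v in [((294,198),(316.5,169.5)),((294,199),(316,170))]:
    t,e=tri(ca,u,cb,v); print(t,e,'tool frame mm',(Q.T@(t-p)*1e3).round(1))
w,c=load('pics/w3.png')
# where along finger axis does wrist row 232.5 fall (tip)
for k in (0,.005,.01,.015,.02,.025): print(k,proj(c,p-k*Q[:,2]).round(1), proj(c,p-k*Q[:,2]+.011*Q[:,0]).round(1))
# same for starting pic with open fingers: pad tips w1 about (219,245),(416,245)
w,c=load('pics/w1.png'); p=np.array([0.5054,-.197,.2476]); M=c['M']
```

```text
[ 0.50961535 -0.19033726  0.15000654] 0.006765156898608114 tool frame mm [  0.5  -6.1 -25.5]
[ 0.51105852 -0.19142726  0.14709814] 0.006039514068779122 tool frame mm [  0.4  -4.7 -22.4]
0 [319.4 228. ] [319.4 211.4]
0.005 [319.4 230.9] [319.5 213.9]
0.01 [319.5 234. ] [319.5 216.5]
0.015 [319.5 237.2] [319.6 219.4]
0.02 [319.6 240.7] [319.6 222.3]
0.025 [319.7 244.3] [319.7 225.5]
```

The tips lie about 22 mm short of the reported TCP, so I'll grip deeper by that amount, watching the force.

```bash
python3 -c "
from h import *
togo([.526,-.191,.012])"
```

```text
pos [ 0.521  -0.1939  0.1266] share [-0.144 -0.005  0.354] zt [ 0.41   0.098 -0.907] xt [0.884 0.204 0.421] q [-0.74  0.15  1.97  0.49  0.82  0.3 ] w -0.0001 0.0 F [ 0.  -0.8  0.1] t 3.875
```

>>> apply_moves:
  xyz:
    - [0,0,0]
    - [0,0,0]
    - [0,0,0]
    - [0,0,0]
    - [-0.05,0,0.1]
    - [-0.05,-0.002,0.1]
    - [-0.035,-0.002,0.1]
    - [0,0,0]
  rot:
    - [0,0,0]
    - [0,0,0]
    - [0,0,0]
    - [0,0,0]
    - [0,0,0]
    - [0,0,0]
    - [0,0,0]
    - [0,0,0]
  hand: [1,1,1,1,1,1,1,1]

```text
clock: 4.88
position: [0.5217, -0.1918, 0.0276]
ee_rot: [-0.027, 0.97, 0.11, 0.214]
contact_force: [0.4, 0.4, -0.1]
width: 0.0852
gripper_force: 0.0
```

```bash
python3 -c "
from h import *
togo([.526,-.191,.012])"
```

```text
pos [ 0.5217 -0.1918  0.0276] share [-0.008  0.001  0.053] zt [ 0.409  0.099 -0.907] xt [0.884 0.203 0.42 ] q [-0.73  0.3   2.11  0.67  0.59  0.07] w 0.0852 0.0 F [ 0.4  0.4 -0.1] t 4.875
```

>>> apply_moves:
  xyz:
    - [-0.004,0,0.025]
    - [-0.004,0,0.026]
    - [0,0,0]
  rot:
    - [0,0,0]
    - [0,0,0]
    - [0,0,0]
  hand: [1,1,1]

```text
clock: 5.25
position: [0.5275, -0.1923, 0.0149]
ee_rot: [-0.025, 0.97, 0.111, 0.215]
contact_force: [0.5, 0.3, -0.2]
width: 0.0852
gripper_force: 0.0
```

>>> apply_moves:
  xyz:
    - [0,0,0]
    - [0,0,0]
    - [0,0,0]
    - [0,0,0]
    - [0,0,0]
    - [0,0,0]
  rot:
    - [0,0,0]
    - [0,0,0]
    - [0,0,0]
    - [0,0,0]
    - [0,0,0]
    - [0,0,0]
  hand: [-1,-1,-1,-1,-1,-1]
  force: 100

```text
clock: 6.0
position: [0.5272, -0.1924, 0.0151]
ee_rot: [-0.024, 0.97, 0.111, 0.215]
contact_force: [-2.4, -0.8, 4.8]
width: 0.0154
gripper_force: 97.8
```

>>> apply_moves:
  xyz:
    - [0.014,0,-0.03]
    - [0.028,0,-0.06]
    - [0.028,0,-0.06]
    - [0.028,0,-0.06]
    - [0.028,0,-0.06]
    - [0.028,0,-0.06]
    - [0.014,0,-0.03]
    - [0,0,0]
  rot:
    - [0,0,0]
    - [0,0,0]
    - [0,0,0]
    - [0,0,0]
    - [0,0,0]
    - [0,0,0]
    - [0,0,0]
    - [0,0,0]
  hand: [-1,-1,-1,-1,-1,-1,-1,-1]

```text
clock: 7.0
position: [0.5271, -0.1923, 0.1343]
ee_rot: [-0.024, 0.97, 0.111, 0.215]
contact_force: [0.1, 0.5, -2.5]
width: 0.0153
gripper_force: 98.7
```

Run:
```python
from h import *
a,ca=snap('scene','pics/s4.png'); b,cb=snap('side','pics/d4.png'); w,cw=snap('wrist','pics/w4.png')
a,b,w=[i[:,:,::-1] for i in (a,b,w)]
def crop(im,x,y,ww,h): return cv2.resize(im[y:y+h,x:x+ww],(400,300),interpolation=cv2.INTER_CUBIC)
cv2.imwrite('pics/c4.png',np.vstack([np.hstack([crop(a,250,140,133,100),crop(b,245,110,133,100)]),np.hstack([crop(w,160,0,320,240),crop(b,180,140,240,180)])]))
togo([0.25,.1,.2])
```

```text
pos [ 0.5264 -0.1917  0.1329] share [-0.521 -1.156 -0.487] zt [ 0.41   0.097 -0.907] xt [0.883 0.204 0.422] q [-0.73  0.15  1.96  0.48  0.83  0.32] w 0.0154 98.7 F [-0.1  1.5 -3. ] t 7.15
```

View pics/c4.png

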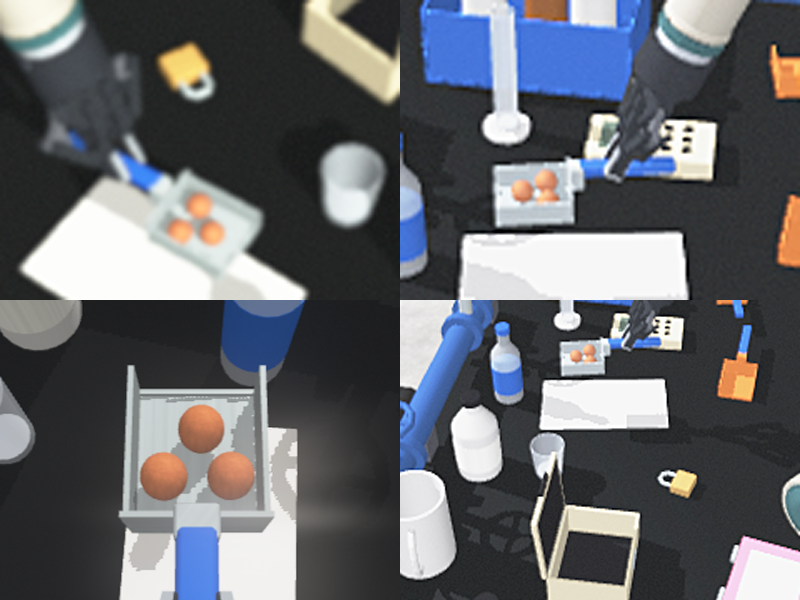

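Scoop gripped level, with all three balls in the pan. Next I work out the carry and pour poses.

```bash
cat >> h.py <<'E'
Qg=rot([-0.024,0.97,0.111,0.215]).as_matrix(); pg=np.array([.5272,-.1924,.0151])
Rs=R.from_euler('z',.2265).as_matrix(); os_=np.array([.5966,-.1748,.003])
Rts=Qg.T@Rs; ots=Qg.T@(os_-pg)      # scoop in tool frame
def tool_for(point,local,yaw,pitch):
    S=R.from_euler('z',yaw).as_matrix()@R.from_euler('y',np.radians(pitch)).as_matrix()
    o=np.array(point)-S@np.array(local); Q=S@Rts.T; return o-Q@ots,Q
def scoop_now():
    s=status.get_state(); Q=rot(s['ee_rot']).as_matrix(); S=Q@Rts; o=Q@ots+s['position']
    print('scoop o',o.round(4),'mouth',(o+S@[.042,0,.0055]).round(4),'yaw',np.arctan2(S[1,0],S[0,0]).round(3),'pitch',np.degrees(-np.arcsin(S[2,0])).round(1))
def to_pose(P,Q2):
    s=status.get_state(); Q=rot(s['ee_rot']).as_matrix(); d=Q.T@(P-s['position'])/.3
    rv=R.from_matrix(Q.T@Q2).as_rotvec()/np.radians(60); print('xyz total',d.round(3),'rot total',rv.round(3),'| xyz if rotated first',(Q2.T@(P-s['position'])/.3).round(3))
E
python3 - <<'E'
from h import *
scoop_now(); M=[.042,0,.0055]
togo([0,0,0])
for pt,y,pi in [((.55,.03,.14),.2265,0),((.484,.23,.135),.2265,0),((.484,.23,.13),.35,12)]: to_pose(*tool_for(pt,M,y,pi))
b,cb=load('pics/side0.png'); a,ca=load('pics/scene0.png')
print('pink top corners', [onz(cb,*p,.075)[:2].round(3).tolist() for p in [(432,292),(380,284),(372,335)]])
E
```

```text
scoop o [ 0.5958 -0.174   0.1207] mouth [ 0.6367 -0.1646  0.1261] yaw 0.227 pitch 0.1
pos [ 0.5264 -0.1917  0.1329] share [-1.606 -1.019 -0.257] zt [ 0.41   0.097 -0.907] xt [0.883 0.204 0.422] q [-0.73  0.15  1.96  0.48  0.83  0.32] w 0.0154 98.7 F [-0.1  1.5 -3. ] t 7.15
xyz total [-0.104 -0.698 -0.097] rot total [-0.003  0.001 -0.001] | xyz if rotated first [-0.103 -0.697 -0.099]
xyz total [-0.169 -1.397 -0.108] rot total [-0.003  0.001 -0.001] | xyz if rotated first [-0.168 -1.397 -0.112]
xyz total [-0.128 -1.352 -0.157] rot total [ 0.036 -0.199 -0.112] | xyz if rotated first [ 0.006 -1.364 -0.093]
pink top corners [[0.129, 0.199], [0.271, 0.193], [0.282, 0.361]]
```

>>> apply_moves:
  xyz:
    - [-0.005,-0.04,-0.01]
    - [-0.01,-0.08,-0.01]
    - [-0.013,-0.11,-0.01]
    - [-0.013,-0.11,-0.01]
    - [-0.013,-0.11,-0.01]
    - [-0.013,-0.11,-0.008]
    - [-0.013,-0.11,-0.008]
    - [-0.013,-0.11,-0.008]
  rot:
    - [0,0,0]
    - [0,0,0]
    - [0,0,0]
    - [0,0,0]
    - [0,0,0]
    - [0,0,0]
    - [0,0,0]
    - [0,0,0]
  hand: [-1,-1,-1,-1,-1,-1,-1,-1]

```text
clock: 8.15
position: [0.4379, 0.0303, 0.1417]
ee_rot: [-0.025, 0.97, 0.111, 0.215]
contact_force: [-0.3, -0.6, -1.0]
width: 0.0151
gripper_force: 98.8
```

>>> apply_moves:
  xyz:
    - [-0.013,-0.11,-0.008]
    - [-0.013,-0.11,-0.008]
    - [-0.013,-0.11,-0.008]
    - [-0.013,-0.11,-0.008]
    - [-0.01,-0.08,-0.004]
    - [-0.005,-0.04,-0.002]
    - [0,0,0]
    - [0,0,0]
  rot:
    - [0,0,0]
    - [0,0,0]
    - [0,0,0]
    - [0,0,0]
    - [0,0,0]
    - [0,0,0]
    - [0,0,0]
    - [0,0,0]
  hand: [-1,-1,-1,-1,-1,-1,-1,-1]

```text
clock: 9.15
position: [0.379, 0.1861, 0.1437]
ee_rot: [-0.025, 0.97, 0.111, 0.215]
contact_force: [-0.3, 0.7, -1.6]
width: 0.0151
gripper_force: 98.9
```

Run:
```python
from h import *
scoop_now(); togo([.36,.185,.1]); M=[.042,0,.0055]
for pt,y,pi in [((.48,.23,.12),.35,0),((.48,.23,.1),.35,15)]: to_pose(*tool_for(pt,M,y,pi))
a,ca=snap('scene','pics/s5.png'); b,cb=snap('side','pics/d5.png')
for n,(im,c) in dict(scene=(a,ca),side=(b,cb)).items():
    H=cv2.cvtColor(im,cv2.COLOR_RGB2HSV); m=((H[...,0]<16)&(H[...,1]>110)&(H[...,2]>90)).astype(np.uint8)
    k,l,st,ct=cv2.connectedComponentsWithStats(m); print(n,[(st[i,:5].tolist(),onz(c,*ct[i],.15).round(3)[:2].tolist()) for i in range(1,k) if st[i,4]>12])
```

```text
scoop o [0.4484 0.2038 0.1316] mouth [0.4893 0.2132 0.1371] yaw 0.227 pitch 0.0
pos [0.379  0.1861 0.1437] share [-0.118 -0.011  0.106] zt [ 0.411  0.096 -0.907] xt [0.883 0.205 0.422] q [ 0.33 -0.14  2.22 -0.07  0.63  1.73] w 0.0151 98.9 F [-0.3  0.7 -1.6] t 9.15
xyz total [-0.037 -0.015  0.046] rot total [ 0.048  0.    -0.107] | xyz if rotated first [-0.035 -0.017  0.047]
xyz total [-0.007 -0.017  0.026] rot total [ 0.034 -0.249 -0.113] | xyz if rotated first [ 0.002 -0.017  0.027]
scene [([486, 12, 10, 13, 86], [0.431, 0.972]), ([92, 20, 60, 30, 83], [-0.524, -0.152]), ([601, 70, 39, 30, 513], [0.974, 0.97]), ([362, 111, 9, 11, 58], [0.442, 0.206]), ([373, 115, 6, 6, 26], [0.467, 0.223]), ([205, 183, 38, 34, 391], [0.378, -0.339]), ([114, 256, 44, 41, 697], [0.405, -0.646]), ([170, 359, 36, 36, 642], [0.711, -0.697])]
side [([0, 77, 331, 169, 1524], [1.012, -0.504]), ([129, 95, 10, 12, 22], [1.275, -0.513]), ([118, 110, 8, 10, 14], [1.273, -0.401]), ([482, 112, 15, 6, 58], [-0.093, -0.635]), ([105, 121, 13, 15, 22], [1.274, -0.313]), ([368, 125, 21, 18, 225], [0.321, -0.431]), ([92, 143, 8, 9, 16], [1.273, -0.192]), ([77, 153, 15, 17, 26], [1.273, -0.111]), ([370, 172, 18, 26, 185], [0.306, -0.158]), ([57, 185, 9, 10, 13], [1.271, 0.037]), ([22, 227, 9, 11, 13], [1.272, 0.223]), ([12, 237, 9, 12, 18], [1.273, 0.267]), ([0, 250, 13, 15, 24], [1.272, 0.32]), ([314, 257, 11, 12, 76], [0.442, 0.208]), ([305, 264, 8, 5, 30], [0.466, 0.226])]
```

```bash
cat >> h.py <<'E'
def rows(poses):
    s=status.get_state(); p,Q=s['position'],rot(s['ee_rot']).as_matrix(); X=[];W=[]
    for P,Q2 in poses:
        X.append((Q.T@(P-p)/.3).round(3).tolist()); W.append((R.from_matrix(Q.T@Q2).as_rotvec()/np.radians(60)).round(3).tolist()); p,Q=P,Q2
    print(X);print(W)
E
python3 - <<'E'
from h import *
M=[.042,0,.0055]
L=[((.487,.214,.128),5),((.483,.216,.116),10),((.48,.218,.104),15),((.478,.219,.094),20),((.476,.22,.09),25)]+[((.476,.22,.09),a) for a in range(30,65,5)]
rows([tool_for(p,M,.227,a) for p,a in L])
E
```

```text
[[-0.004, -0.006, -0.004], [-0.008, -0.01, 0.005], [-0.001, -0.009, 0.008], [0.006, -0.005, 0.003], [0.01, -0.005, -0.016], [0.017, 0.0, -0.028], [0.017, 0.0, -0.028], [0.017, 0.0, -0.028], [0.017, 0.0, -0.028], [0.017, 0.0, -0.028], [0.017, 0.0, -0.028], [0.017, 0.0, -0.028]]
[[-0.001, -0.083, -0.002], [0.0, -0.083, -0.0], [0.0, -0.083, -0.0], [0.0, -0.083, -0.0], [0.0, -0.083, -0.0], [0.0, -0.083, -0.0], [0.0, -0.083, -0.0], [0.0, -0.083, -0.0], [0.0, -0.083, -0.0], [0.0, -0.083, -0.0], [0.0, -0.083, -0.0], [0.0, -0.083, -0.0]]
```

>>> apply_moves:
  xyz:
    - [-0.004,-0.006,-0.004]
    - [-0.008,-0.01,0.005]
    - [-0.001,-0.009,0.008]
    - [0.006,-0.005,0.003]
    - [0,0,0]
    - [0,0,0]
  rot:
    - [0,-0.083,0]
    - [0,-0.083,0]
    - [0,-0.083,0]
    - [0,-0.083,0]
    - [0,0,0]
    - [0,0,0]
  hand: [-1,-1,-1,-1,-1,-1]

```text
clock: 10.0
position: [0.3763, 0.1942, 0.139]
ee_rot: [-0.005, 0.993, 0.113, 0.044]
contact_force: [-0.9, 0.0, -2.3]
width: 0.015
gripper_force: 98.9
```

Run:
```python
from h import *
scoop_now(); M=[.042,0,.0055]
rows([tool_for((.478,.22,.088),M,.227,a) for a in range(25,65,5)])
```

```text
scoop o [0.4376 0.2098 0.1032] mouth [0.4779 0.2191 0.0941] yaw 0.226 pitch 19.9
[[0.017, -0.002, -0.009], [0.017, 0.0, -0.028], [0.017, 0.0, -0.028], [0.017, 0.0, -0.028], [0.017, 0.0, -0.028], [0.017, 0.0, -0.028], [0.017, 0.0, -0.028], [0.017, 0.0, -0.028]]
[[-0.0, -0.085, -0.001], [0.0, -0.083, -0.0], [0.0, -0.083, -0.0], [0.0, -0.083, -0.0], [0.0, -0.083, -0.0], [0.0, -0.083, -0.0], [0.0, -0.083, -0.0], [0.0, -0.083, -0.0]]
```

>>> apply_moves:
  xyz:
    - [0.017,-0.002,-0.009]
    - [0.017,0,-0.028]
    - [0.017,0,-0.028]
    - [0.017,0,-0.028]
    - [0.017,0,-0.028]
    - [0.017,0,-0.028]
    - [0.017,0,-0.028]
    - [0.017,0,-0.028]
  rot:
    - [0,-0.083,0]
    - [0,-0.083,0]
    - [0,-0.083,0]
    - [0,-0.083,0]
    - [0,-0.083,0]
    - [0,-0.083,0]
    - [0,-0.083,0]
    - [0,-0.083,0]
  hand: [-1,-1,-1,-1,-1,-1,-1,-1]

```text
clock: 11.0
position: [0.4294, 0.2075, 0.19]
ee_rot: [0.034, 0.948, 0.108, -0.296]
contact_force: [0.3, -0.9, -2.6]
width: 0.015
gripper_force: 98.9
```

>>> apply_moves:
  xyz:
    - [0,0,0]
    - [0,0,0]
    - [0,0,0]
    - [0,0,0]
    - [0,0,0]
  rot:
    - [0,0,0]
    - [0,0,0]
    - [0,0,0]
    - [0,0,0]
    - [0,0,0]
  hand: [-1,-1,-1,-1,-1]

```text
clock: 11.62
position: [0.4289, 0.2075, 0.19]
ee_rot: [0.034, 0.948, 0.109, -0.296]
contact_force: [-0.8, 0.4, -2.0]
width: 0.0149
gripper_force: 99.1
```

Run:
```python
from h import *
scoop_now(); togo([.4,.2,.2])
a,ca=snap('scene','pics/s6.png'); b,cb=snap('side','pics/d6.png'); w,cw=snap('wrist','pics/w6.png')
a,b,w=[i[:,:,::-1] for i in (a,b,w)]
def crop(im,x,y,ww,h): return cv2.resize(im[y:y+h,x:x+ww],(400,300),interpolation=cv2.INTER_CUBIC)
cv2.imwrite('pics/c6.png',np.vstack([np.hstack([crop(a,335,90,107,80),crop(b,245,220,133,100)]),np.hstack([crop(w,80,0,480,360),crop(a,220,60,320,240)])]))
M=[.042,0,.0055]; rows([tool_for((.45,.21,.17),M,.227,35),tool_for((.45,.21,.17),M,.227,0)])
```

```text
scoop o [0.4536 0.2148 0.1221] mouth [0.4789 0.2206 0.0887] yaw 0.226 pitch 59.7
pos [0.4289 0.2075 0.19  ] share [-0.101  0.003  0.029] zt [-0.554 -0.129 -0.822] xt [ 0.801  0.186 -0.569] q [0.28 0.51 1.34 0.03 1.9  1.62] w 0.0149 99.1 F [-0.8  0.4 -2. ] t 11.625
[[-0.284, 0.013, -0.01], [-0.043, -0.0, 0.224]]
[[-0.0, 0.412, -0.0], [-0.001, 0.583, 0.0]]
```

View pics/c6.png

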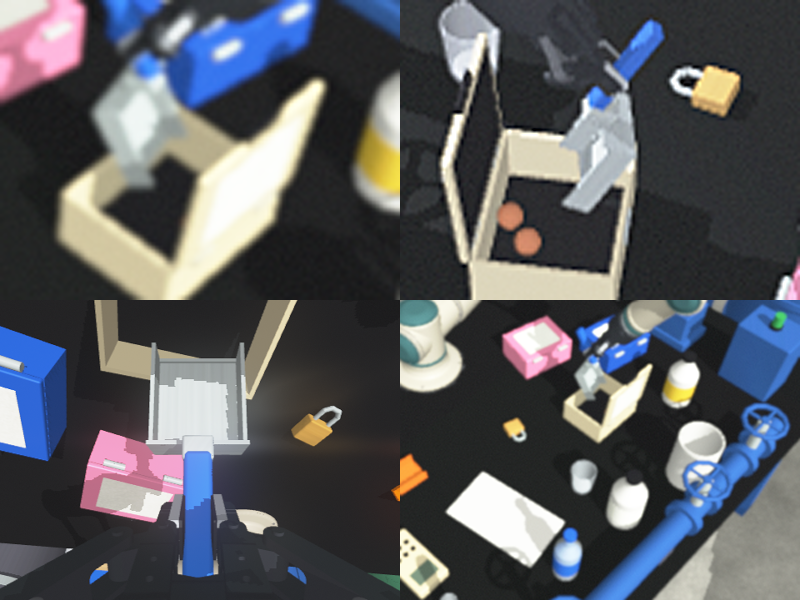

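The pan is empty. Two balls are visible in the case at side-crop (510,215) and (527,241); the third is hidden behind the scoop. I retract the scoop and check the count.

Run:
```python
from h import *
M=[.042,0,.0055]
L=[((.479,.221,.105),60),((.478,.22,.125),58),((.475,.215,.15),50),((.472,.208,.165),42),((.47,.195,.17),33),((.468,.18,.17),24),((.468,.16,.165),15),((.468,.14,.16),6)]
rows([tool_for(p,M,.227,a) for p,a in L])
```

```text
[[-0.031, -0.001, -0.048], [-0.048, 0.002, -0.041], [-0.079, 0.014, -0.014], [-0.057, 0.02, 0.009], [-0.045, 0.041, 0.043], [-0.042, 0.047, 0.057], [-0.039, 0.065, 0.071], [-0.042, 0.065, 0.068]]
[[0.0, -0.005, -0.001], [-0.0, 0.033, 0.0], [-0.0, 0.133, 0.0], [-0.0, 0.133, 0.0], [-0.0, 0.15, 0.0], [-0.0, 0.15, 0.0], [-0.0, 0.15, 0.0], [-0.0, 0.15, 0.0]]
```

>>> apply_moves:
  xyz:
    - [-0.031,0,-0.048]
    - [-0.048,0.002,-0.041]
    - [-0.079,0.014,-0.014]
    - [-0.057,0.02,0.009]
    - [-0.045,0.041,0.043]
    - [-0.042,0.047,0.057]
    - [-0.039,0.065,0.071]
    - [-0.042,0.065,0.068]
  rot:
    - [0,0,0]
    - [0,0.033,0]
    - [0,0.133,0]
    - [0,0.133,0]
    - [0,0.15,0]
    - [0,0.15,0]
    - [0,0.15,0]
    - [0,0.15,0]
  hand: [-1,-1,-1,-1,-1,-1,-1,-1]

```text
clock: 12.78
position: [0.358, 0.1127, 0.1796]
ee_rot: [-0.019, 0.979, 0.113, 0.169]
contact_force: [0.2, -0.4, -1.8]
width: 0.0154
gripper_force: 99.0
```

Run:
```python
from h import *
scoop_now()
b,cb=snap('side','pics/d7.png'); a,ca=snap('scene','pics/s7.png')
for n,(im,c,bx) in dict(side=(b,cb,(230,215,140,120)),scene=(a,ca,(335,95,100,90))).items():
    x,y,w,h=bx; H=cv2.cvtColor(im,cv2.COLOR_RGB2HSV)[y:y+h,x:x+w]; m=((H[...,0]<16)&(H[...,1]>105)&(H[...,2]>60)).astype(np.uint8)
    k,l,st,ct=cv2.connectedComponentsWithStats(m); print(n,[(st[i,4],(ct[i]+[x,y]).round(1),onz(c,*(ct[i]+[x,y]),.0175).round(3)) for i in range(1,k) if st[i,4]>8])
M=[.042,0,.0055]
P,Q=tool_for((.5966,-.1748,.06),[0,0,0],.2265,0); to_pose(P,Q)
rows([tool_for((.468,.13,.15),M,.227,0),(P,Q)])
```

```text
scoop o [0.4259 0.1301 0.1608] mouth [0.4671 0.1397 0.1623] yaw 0.228 pitch 5.4
side [(np.int32(59), array([281.3, 291.6]), array([0.547, 0.217, 0.018])), (np.int32(65), array([287., 300.]), array([0.525, 0.244, 0.018]))]
scene []
xyz total [0.258 1.123 0.419] rot total [-0.003  0.118 -0.003] | xyz if rotated first [0.201 1.123 0.451]
[[0.03, 0.037, 0.052], [0.178, 1.086, 0.395]]
[[-0.003, 0.118, -0.003], [-0.0, -0.0, 0.0]]
```

Run:
```python
from h import *
w,cw=snap('wrist','pics/w7.png'); w=w[:,:,::-1]
b,cb=load('pics/d7.png'); a,ca=load('pics/s7.png')
def crop(im,x,y,ww,h): return cv2.resize(im[y:y+h,x:x+ww],(400,300),interpolation=cv2.INTER_CUBIC)
cv2.imwrite('pics/c7.png',np.vstack([np.hstack([crop(b,240,230,107,80),crop(a,335,90,107,80)]),np.hstack([crop(w,0,0,533,400),crop(b,180,170,240,180)])]))
```

```text
(no output)
```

View pics/c7.png

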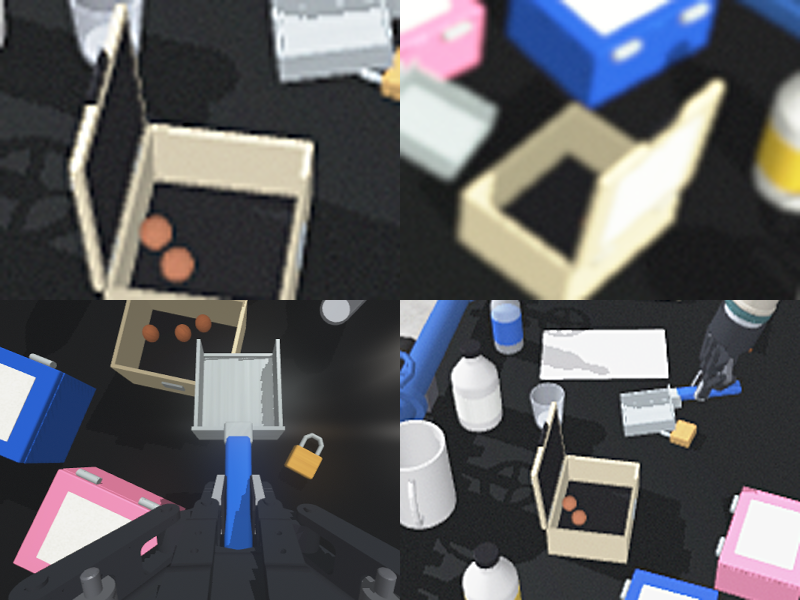

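All three balls are in the case; the wrist crop shows them at (150,333), (182,333) and (203,323). Now I carry the scoop back.

>>> apply_moves:
  xyz:
    - [0.03,0.037,0.052]
    - [0.025,0.155,0.056]
    - [0.025,0.155,0.056]
    - [0.025,0.155,0.056]
    - [0.026,0.155,0.056]
    - [0.026,0.155,0.056]
    - [0.026,0.155,0.056]
    - [0.026,0.155,0.056]
  rot:
    - [0,0.118,0]
    - [0,0,0]
    - [0,0,0]
    - [0,0,0]
    - [0,0,0]
    - [0,0,0]
    - [0,0,0]
    - [0,0,0]
  hand: [-1,-1,-1,-1,-1,-1,-1,-1]

```text
clock: 13.92
position: [0.5487, -0.192, 0.0863]
ee_rot: [-0.025, 0.967, 0.111, 0.227]
contact_force: [-0.0, -0.7, -1.1]
width: 0.0153
gripper_force: 98.9
```

Run:
```python
from h import *
scoop_now()
rows([tool_for((.5966,-.1748,.02),[0,0,0],.2265,0),tool_for((.5966,-.1748,.0035),[0,0,0],.2265,0)])
```

```text
scoop o [ 0.6183 -0.1743  0.076 ] mouth [ 0.6591 -0.1648  0.0825] yaw 0.228 pitch -1.4
[[-0.143, -0.015, 0.131], [-0.023, -0.0, 0.05]]
[[-0.0, -0.023, 0.001], [0.0, 0.0, 0.0]]
```

>>> apply_moves:
  xyz:
    - [-0.07,-0.008,0.065]
    - [-0.073,-0.007,0.066]
    - [0,0,0]
    - [0,0,0]
  rot:
    - [0,-0.023,0]
    - [0,0,0]
    - [0,0,0]
    - [0,0,0]
  hand: [-1,-1,-1,-1]

```text
clock: 14.42
position: [0.5257, -0.191, 0.0328]
ee_rot: [-0.024, 0.97, 0.111, 0.215]
contact_force: [0.6, 0.2, -2.1]
width: 0.015
gripper_force: 98.9
```

Run:
```python
from h import *
scoop_now()
rows([tool_for((.5966,-.1748,.0035),[0,0,0],.2265,0)])
```

```text
scoop o [ 0.5951 -0.1734  0.0207] mouth [ 0.636  -0.164   0.0263] yaw 0.227 pitch -0.0
[[-0.021, 0.005, 0.054]]
[[0.001, -0.001, 0.001]]
```

>>> apply_moves:
  xyz:
    - [-0.012,0,0.025]
    - [-0.01,0,0.02]
    - [-0.003,0,0.009]
    - [0,0,0]
    - [0,0,0]
  rot:
    - [0,0,0]
    - [0,0,0]
    - [0,0,0]
    - [0,0,0]
    - [0,0,0]
  hand: [-1,-1,-1,-1,-1]

```text
clock: 15.05
position: [0.5242, -0.1899, 0.0147]
ee_rot: [-0.024, 0.97, 0.111, 0.215]
contact_force: [-4.8, 2.2, 8.3]
width: 0.0153
gripper_force: 100.5
```

Run:
```python
from h import *
scoop_now();togo([0.5272,-.1924,.0151])
```

```text
scoop o [ 0.5936 -0.1722  0.0027] mouth [ 0.6345 -0.1628  0.0082] yaw 0.227 pitch -0.0
pos [ 0.5242 -0.1899  0.0147] share [0.008 0.01  0.002] zt [ 0.412  0.095 -0.906] xt [0.883 0.205 0.423] q [-0.73  0.32  2.13  0.72  0.55  0.02] w 0.0153 100.5 F [-4.8  2.2  8.3] t 15.05
```

>>> apply_moves:
  xyz:
    - [0,0,0]
    - [0,0,0]
    - [0,0,0]
    - [0,0,0]
    - [0.04,0,-0.09]
    - [0.07,0,-0.15]
    - [0.07,0,-0.15]
    - [0.07,0,-0.15]
  rot:
    - [0,0,0]
    - [0,0,0]
    - [0,0,0]
    - [0,0,0]
    - [0,0,0]
    - [0,0,0]
    - [0,0,0]
    - [0,0,0]
  hand: [1,1,1,1,1,1,1,1]

```text
clock: 16.05
position: [0.5229, -0.1896, 0.1933]
ee_rot: [-0.024, 0.97, 0.111, 0.214]
contact_force: [0.8, 0.4, -0.2]
width: 0.0852
gripper_force: 0.0
```

Run:
```python
from h import *
togo([.5,-.2,.3])
im,c=snap('wrist','pics/w8.png'); H=cv2.cvtColor(im,cv2.COLOR_RGB2HSV)
m=((H[...,0]>95)&(H[...,0]<130)&(H[...,1]>120)&(H[...,2]>60)).astype(np.uint8)
k,l,st,ct=cv2.connectedComponentsWithStats(m)
for i in range(1,k):
    if st[i,4]>150:
        v,u=np.nonzero(l==i); print(st[i].tolist(),[onz(c,u[v==r].mean(),r,.055).round(4).tolist() for r in (v.min()+2,v.max()-2)])
# lid geometry & room behind the lid
a,ca=load('pics/s7.png'); b,cb=load('pics/d7.png')
A=lambda x,y:(335+(x-400)*.2675,90+y*80/300); B=lambda x,y:(240+x*.2675,230+y*80/300); D=lambda x,y:(180+(x-400)*.6,170+(y-300)*.6)
for s,e in [(A(722,83),B(75,165)),(A(607,170),B(122,8))]: r=tri(ca,s,cb,e); print('lid corner',r[0].round(4),r[1].round(4))
print('lid hinge ends',[onz(cb,*p,.0655).round(3) for p in [B(148,127),B(105,292)]])
print('mug,reagent,flask base',[onz(cb,*p,0)[:2].round(3).tolist() for p in [D(428,580),D(478,478)]],onz(cb,237,372,0)[:2],[onz(ca,*p,0)[:2].round(3).tolist() for p in [(456,208),(400,240),(443,145)]])
```

```text
pos [ 0.5229 -0.1896  0.1933] share [ 0.075  0.016 -0.357] zt [ 0.41   0.095 -0.907] xt [0.884 0.205 0.421] q [-0.73  0.08  1.87  0.43  0.97  0.41] w 0.0852 0.0 F [ 0.8  0.4 -0.2] t 16.05
[446, 0, 29, 12, 269] [[0.8493, -0.297, 0.055], [0.8389, -0.2966, 0.055]]
[476, 0, 158, 25, 2562] [[0.8774, -0.4197, 0.055], [0.85, -0.4275, 0.055]]
[336, 28, 58, 57, 1549] [[0.7766, -0.1579, 0.055], [0.7134, -0.1956, 0.055]]
[622, 82, 18, 37, 512] [[0.7851, -0.5196, 0.055], [0.7407, -0.5084, 0.055]]
[611, 148, 29, 152, 3610] [[0.7013, -0.5224, 0.055], [0.5364, -0.5293, 0.055]]
[310, 217, 16, 97, 1504] [[0.5416, -0.1841, 0.055], [0.4471, -0.2059, 0.055]]
lid corner [0.5783 0.3094 0.1949] 0.0052
lid corner [0.576  0.1609 0.1973] 0.0012
lid hinge ends [array([0.562, 0.156, 0.065]), array([0.561, 0.313, 0.065])]
mug,reagent,flask base [[0.741, 0.391], [0.721, 0.174]] [0.60972698 0.47135497] [[0.838, 0.225], [0.784, 0.002], [0.645, 0.415]]
```

The scoop is back on the board: the handle ends match the original grasp and the height fits. Next the lid. I straighten the tool, shut the fingers and rise.

>>> apply_moves:
  xyz:
    - [0,0,-0.1]
    - [0,0,-0.1]
    - [0,0,-0.1]
    - [0,0,0]
    - [0,0,0]
    - [0,0,0]
  rot:
    - [0,-0.139,0]
    - [0,-0.139,0]
    - [0,-0.139,0]
    - [0,0,0.11]
    - [0,0,0.11]
    - [0,0,0]
  hand: [-1,-1,-1,-1,-1,-1]

```text
clock: 16.85
position: [0.4985, -0.1952, 0.2769]
ee_rot: [-0.0, 1.0, -0.0, -0.001]
contact_force: [0.2, -0.3, -0.6]
width: -0.0002
gripper_force: 0.0
```

Run:
```python
from h import *
togo([.645,.235,.27]); togo([.645,.235,.143])
```

```text
pos [ 0.4985 -0.1952  0.2769] share [ 0.488 -1.434  0.022] zt [-0.003  0.    -1.   ] xt [ 1.    -0.001 -0.003] q [-0.5   0.18  1.44 -0.    1.52  1.07] w -0.0002 0.0 F [ 0.2 -0.3 -0.6] t 16.85
pos [ 0.4985 -0.1952  0.2769] share [ 0.489 -1.434  0.445] zt [-0.003  0.    -1.   ] xt [ 1.    -0.001 -0.003] q [-0.5   0.18  1.44 -0.    1.52  1.07] w -0.0002 0.0 F [ 0.2 -0.3 -0.6] t 16.85
```

>>> apply_moves:
  xyz:
    - [0.061,-0.179,0]
    - [0.061,-0.179,0]
    - [0.061,-0.179,0]
    - [0.061,-0.179,0]
    - [0.061,-0.179,0]
    - [0.061,-0.179,0]
    - [0.061,-0.179,0]
    - [0.061,-0.179,0]
  rot:
    - [0,0,0]
    - [0,0,0]
    - [0,0,0]
    - [0,0,0]
    - [0,0,0]
    - [0,0,0]
    - [0,0,0]
    - [0,0,0]
  hand: [-1,-1,-1,-1,-1,-1,-1,-1]

```text
clock: 17.85
position: [0.6463, 0.2353, 0.2766]
ee_rot: [0.0, 1.0, -0.0, -0.001]
contact_force: [1.1, -0.4, 0.2]
width: -0.0001
gripper_force: 0.0
```

>>> apply_moves:
  xyz:
    - [0,0,0]
    - [0,0,0]
  rot:
    - [0,0,0]
    - [0,0,0]
  hand: [-1,-1]

```text
clock: 18.1
position: [0.6456, 0.2332, 0.2763]
ee_rot: [0.001, 1.0, -0.001, -0.002]
contact_force: [-0.3, 0.1, -0.1]
width: 0.0
gripper_force: 0.0
```

Run:
```python
from h import *
togo([.645,.235,.143])
b,cb=snap('side','pics/d8.png'); a,ca=snap('scene','pics/s8.png'); w,cw=snap('wrist','pics/w8b.png')
a,b,w=[i[:,:,::-1] for i in (a,b,w)]
def crop(im,x,y,ww,h): return cv2.resize(im[y:y+h,x:x+ww],(400,300),interpolation=cv2.INTER_CUBIC)
cv2.imwrite('pics/c8.png',np.vstack([np.hstack([crop(a,340,70,133,100),crop(b,180,160,200,150)]),np.hstack([crop(w,53,0,533,400),crop(a,240,170,133,100)])]))
```

```text
pos [0.6456 0.2332 0.2763] share [-0.    -0.007  0.444] zt [-0.003 -0.002 -1.   ] xt [ 1.    -0.001 -0.003] q [ 0.25  0.43  1.09 -0.    1.63  1.82] w 0.0 0.0 F [-0.3  0.1 -0.1] t 18.1
```

View pics/c8.png

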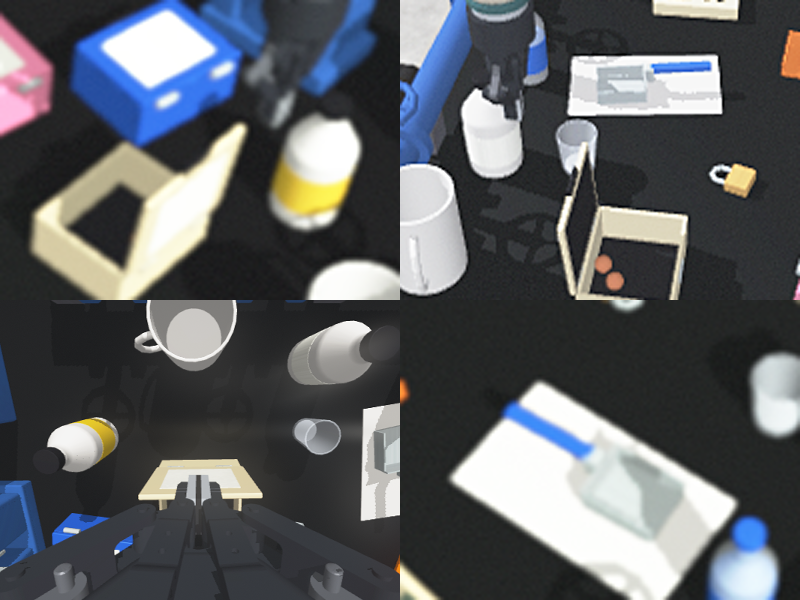

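View: the scoop lies level on the board and the space behind the lid is free. Mug, flask and reagent are well away. I descend behind the lid and approach it.

>>> apply_moves:
  xyz:
    - [0,0,0.11]
    - [0,0,0.11]
    - [0,0,0.11]
    - [0,-0.003,0.11]
    - [-0.05,0,0]
    - [-0.04,0,0]
    - [0,0,0]
  rot:
    - [0,0,0]
    - [0,0,0]
    - [0,0,0]
    - [0,0,0]
    - [0,0,0]
    - [0,0,0]
    - [0,0,0]
  hand: [-1,-1,-1,-1,-1,-1,-1]

```text
clock: 19.12
position: [0.6184, 0.2347, 0.1477]
ee_rot: [-0.0, 1.0, -0.001, 0.001]
contact_force: [-0.5, 0.4, 0.2]
width: -0.0001
gripper_force: 0.0
```

>>> apply_moves:
  xyz:
    - [-0.03,0,0]
    - [-0.03,0,0]
    - [-0.03,0,0]
    - [0,0,0]
  rot:
    - [0,0,0]
    - [0,0,0]
    - [0,0,0]
    - [0,0,0]
  hand: [-1,-1,-1,-1]

```text
clock: 19.62
position: [0.591, 0.2348, 0.1454]
ee_rot: [0.0, 1.0, -0.001, -0.001]
contact_force: [-0.2, 0.4, 0.5]
width: 0.0
gripper_force: 0.0
```

```bash
cat > lid.py <<'E'
from h import *
togo([.5,.235,.1])
b,cb=snap('side','pics/lid.png')
H=cv2.cvtColor(b,cv2.COLOR_RGB2HSV)
# lid near edge line (y=.313): cream pixels left of the case
m=((H[...,0]>15)&(H[...,0]<35)&(H[...,1]>20)&(H[...,1]<120)&(H[...,2]>140)).astype(np.uint8)
m[:,:240]=0; m[:,340:]=0; m[:220]=0; m[345:]=0
v,u=np.nonzero(m); print('cream leftmost',u.min(),v[u==u.min()].mean(),'topmost',v.min(),u[v==v.min()].mean())
for ph in (1.7,1.6,1.5,1.4,1.2,1,.8,.6,.4,.2,.1,0): 
    P=[np.array([.5635-.13*np.cos(ph)+.008*np.sin(ph),y,.0655+.13*np.sin(ph)+.008*np.cos(ph)]) for y in (.313,.155)]
    print(ph,[proj(cb,p).round(0).tolist() for p in P],end=' ')
E
python3 lid.py
```

```text
pos [0.591  0.2348 0.1454] share [-0.303 -0.     0.152] zt [-0.002 -0.001 -1.   ] xt [ 1.    -0.002 -0.002] q [ 0.27  0.4   1.45 -0.    1.29  1.84] w 0.0 0.0 F [-0.2  0.4  0.5] t 19.625
cream leftmost 251 341.0 topmost 231 273.0
1.7 [[255.0, 275.0], [269.0, 231.0]] 1.6 [[260.0, 275.0], [273.0, 231.0]] 1.5 [[265.0, 276.0], [278.0, 232.0]] 1.4 [[270.0, 277.0], [283.0, 232.0]] 1.2 [[280.0, 279.0], [292.0, 235.0]] 1 [[290.0, 283.0], [300.0, 239.0]] 0.8 [[298.0, 288.0], [308.0, 243.0]] 0.6 [[305.0, 294.0], [315.0, 249.0]] 0.4 [[311.0, 300.0], [319.0, 255.0]] 0.2 [[314.0, 306.0], [323.0, 261.0]] 0.1 [[315.0, 309.0], [323.0, 264.0]] 0 [[316.0, 312.0], [324.0, 267.0]]
```

```bash
cat >> h.py <<'E'
def arc(phis,r=.1):
    s=status.get_state(); p=s['position']; Q=rot(s['ee_rot']).as_matrix(); X=[]
    for f in phis:
        P=np.array([.5635-r*np.cos(f)+.008*np.sin(f)+.010,.235,.0655+r*np.sin(f)+.008*np.cos(f)-.0225]); X.append((Q.T@(P-p)/.3).round(3).tolist()); p=P
    print(X)
E
python3 -c "
from h import *
arc([1.55,1.45,1.35,1.25,1.15,1.05,.95,.87])"
```

```text
[[-0.04, -0.001, 0.007], [-0.033, 0.0, -0.0], [-0.033, 0.0, 0.003], [-0.033, 0.0, 0.006], [-0.032, 0.0, 0.01], [-0.031, 0.0, 0.013], [-0.029, 0.0, 0.016], [-0.022, 0.0, 0.015]]
```

>>> apply_moves:
  xyz:
    - [-0.04,0,0.007]
    - [-0.033,0,0]
    - [-0.033,0,0.003]
    - [-0.033,0,0.006]
    - [-0.032,0,0.01]
    - [-0.031,0,0.013]
    - [-0.029,0,0.016]
    - [-0.022,0,0.015]
  rot:
    - [0,0,0]
    - [0,0,0]
    - [0,0,0]
    - [0,0,0]
    - [0,0,0]
    - [0,0,0]
    - [0,0,0]
    - [0,0,0]
  hand: [-1,-1,-1,-1,-1,-1,-1,-1]

```text
clock: 20.68
position: [0.5147, 0.235, 0.124]
ee_rot: [0.0, 1.0, -0.001, -0.001]
contact_force: [-0.2, -1.1, 0.8]
width: -0.0003
gripper_force: 0.7
```

```bash
python3 lid.py | head -2; python3 -c "
from h import *
arc([.8,.73,.66,.6,.54,.48,.42,.36])"
```

```text
pos [0.5147 0.235  0.124 ] share [-0.049  0.     0.08 ] zt [-0.003 -0.    -1.   ] xt [ 1.    -0.002 -0.003] q [0.3  0.32 1.64 0.   1.19 1.88] w -0.0003 0.7 F [-0.2 -1.1  0.8] t 20.675
cream leftmost 251 341.0 topmost 240 303.0
[[-0.013, -0.0, 0.01], [-0.017, 0.0, 0.016], [-0.016, 0.0, 0.017], [-0.013, 0.0, 0.015], [-0.012, 0.0, 0.016], [-0.011, 0.0, 0.017], [-0.01, 0.0, 0.017], [-0.009, 0.0, 0.018]]
```

The lid follows, now at about 0.95 rad. I continue slowly.

>>> apply_moves:
  xyz:
    - [-0.013,0,0.01]
    - [-0.017,0,0.016]
    - [-0.016,0,0.017]
    - [-0.013,0,0.015]
    - [-0.012,0,0.016]
    - [-0.011,0,0.017]
    - [-0.01,0,0.017]
    - [-0.009,0,0.018]
  rot:
    - [0,0,0]
    - [0,0,0]
    - [0,0,0]
    - [0,0,0]
    - [0,0,0]
    - [0,0,0]
    - [0,0,0]
    - [0,0,0]
  hand: [-1,-1,-1,-1,-1,-1,-1,-1]

```text
clock: 21.72
position: [0.485, 0.2349, 0.0861]
ee_rot: [0.0, 1.0, -0.001, -0.001]
contact_force: [-0.7, 0.1, 0.9]
width: -0.0001
gripper_force: 0.6
```

```bash
python3 lid.py | head -2; python3 -c "
from h import *
arc([.3,.25,.2,.15,.1,.06,.02])"
```

```text
pos [0.485  0.2349 0.0861] share [ 0.05  -0.001 -0.046] zt [-0.002 -0.001 -1.   ] xt [ 1.    -0.002 -0.002] q [0.32 0.31 1.75 0.   1.08 1.89] w -0.0001 0.6 F [-0.7  0.1  0.9] t 21.725
cream leftmost 251 341.0 topmost 220 294.6666666666667
[[-0.013, -0.001, 0.017], [-0.006, -0.0, 0.016], [-0.005, -0.0, 0.016], [-0.004, -0.0, 0.016], [-0.003, -0.0, 0.016], [-0.002, -0.0, 0.013], [-0.002, -0.0, 0.013]]
```

>>> apply_moves:
  xyz:
    - [-0.013,0,0.017]
    - [-0.006,0,0.016]
    - [-0.005,0,0.016]
    - [-0.004,0,0.016]
    - [-0.003,0,0.016]
    - [0,0,0]
  rot:
    - [0,0,0]
    - [0,0,0]
    - [0,0,0]
    - [0,0,0]
    - [0,0,0]
    - [0,0,0]
  hand: [-1,-1,-1,-1,-1,-1]

```text
clock: 22.52
position: [0.4757, 0.2348, 0.0617]
ee_rot: [0.0, 1.0, -0.001, -0.001]
contact_force: [0.5, 0.5, 0.3]
width: -0.0001
gripper_force: 0.0
```

>>> apply_moves:
  xyz:
    - [0,0,0.012]
    - [0,0,0.012]
    - [0,0,0]
  rot:
    - [0,0,0]
    - [0,0,0]
    - [0,0,0]
  hand: [-1,-1,-1]

```text
clock: 22.9
position: [0.4759, 0.2348, 0.0547]
ee_rot: [0.0, 1.0, -0.001, -0.001]
contact_force: [-0.6, 0.5, 0.4]
width: 0.0
gripper_force: 0.0
```

>>> apply_moves:
  xyz:
    - [0,0,0.01]
    - [0,0,0.01]
    - [0,0,0]
  rot:
    - [0,0,0]
    - [0,0,0]
    - [0,0,0]
  hand: [-1,-1,-1]

```text
clock: 23.28
position: [0.4759, 0.2348, 0.0487]
ee_rot: [0.0, 1.0, -0.001, -0.001]
contact_force: [-0.2, 0.2, 0.9]
width: 0.0001
gripper_force: 0.0
```

```bash
cat > lid2.py <<'E'
from h import *
togo([.476,.235,.04])
b,cb=snap('side','pics/lidb.png')
# near side face of lid + near case wall at case x columns: vertical intensity/cream profile
H=cv2.cvtColor(b,cv2.COLOR_RGB2HSV); m=(H[...,0]>12)&(H[...,0]<40)&(H[...,1]>15)&(H[...,1]<130)&(H[...,2]>130)
for col in (285,300,310,314,318,322): print(col,''.join('#' if k else '.' for k in m[255:335,col]), b[300:320,col,:].mean(1).astype(int).tolist())
for ph in (0,.05,.1,.2): print(ph,[proj(cb,[.5635-.13*np.cos(ph)+d*np.sin(ph),.312,.0655+.13*np.sin(ph)+d*np.cos(ph)]).round(1).tolist() for d in (0,.008)])
E
python3 lid2.py
```

```text
pos [0.4759 0.2348 0.0487] share [ 0.    -0.001  0.029] zt [-0.002 -0.001 -1.   ] xt [ 1.    -0.002 -0.002] q [0.33 0.34 1.82 0.   0.98 1.9 ] w 0.0001 0.0 F [-0.2  0.2  0.9] t 23.275
285 .......#............................................#################........... [240, 241, 241, 242, 242, 242, 246, 232, 191, 198, 199, 199, 198, 198, 200, 200, 200, 197, 198, 200]
300 .....................................................##################......... [246, 240, 241, 241, 241, 242, 242, 247, 238, 157, 170, 200, 199, 199, 199, 199, 200, 197, 200, 200]
310 ......................................................##################........ [242, 241, 241, 241, 242, 242, 242, 242, 246, 236, 129, 154, 202, 199, 199, 201, 201, 199, 199, 197]
314 ........#...............#....##########...............###################....... [242, 242, 242, 242, 243, 243, 244, 245, 248, 238, 156, 133, 183, 202, 202, 201, 203, 203, 202, 202]
318 .........#....................##########################........................ [177, 166, 160, 156, 149, 149, 152, 151, 152, 155, 136, 122, 104, 68, 51, 36, 22, 18, 23, 30]
322 .........#...############....................................................... [32, 36, 36, 39, 39, 37, 36, 37, 33, 37, 39, 38, 34, 36, 31, 39, 35, 37, 38, 38]
0 [[315.6, 313.7], [315.7, 311.9]]
0.05 [[315.6, 312.2], [315.5, 310.3]]
0.1 [[315.5, 310.7], [315.2, 308.8]]
0.2 [[314.8, 307.6], [314.2, 305.7]]
```

A thin dark gap remains near the free edge, about 0.05–0.1 rad. I keep pressing gently.

>>> apply_moves:
  xyz:
    - [0,0,0.01]
    - [0,0,0.01]
    - [0,0,0]
  rot:
    - [0,0,0]
    - [0,0,0]
    - [0,0,0]
  hand: [-1,-1,-1]

```text
clock: 23.7
position: [0.4758, 0.2348, 0.0427]
ee_rot: [0.0, 1.0, -0.001, -0.001]
contact_force: [-0.4, -0.0, 0.7]
width: -0.0
gripper_force: 0.0
```

```bash
python3 lid2.py
```

```text
pos [0.4758 0.2348 0.0427] share [ 0.001 -0.001  0.009] zt [-0.002 -0.001 -1.   ] xt [ 1.    -0.002 -0.002] q [ 0.33  0.35  1.83 -0.    0.97  1.9 ] w -0.0 0.0 F [-0.4 -0.   0.7] t 23.7
285 .......#.............................................################........... [246, 240, 240, 240, 241, 241, 241, 242, 233, 207, 199, 199, 199, 199, 201, 201, 199, 199, 198, 199]
300 ................................................#.....#################......... [247, 246, 241, 240, 240, 241, 240, 241, 243, 237, 210, 197, 197, 200, 199, 200, 199, 199, 199, 198]
310 .......................................................#################........ [247, 246, 241, 239, 240, 241, 241, 241, 241, 242, 238, 216, 195, 196, 200, 198, 200, 201, 199, 200]
314 ..........#....#...........##.###########...............#################....... [240, 240, 240, 240, 241, 241, 241, 241, 242, 244, 248, 233, 194, 200, 203, 199, 202, 202, 200, 202]
318 ..........##....................########################........................ [148, 141, 148, 155, 150, 150, 151, 154, 152, 156, 135, 121, 102, 68, 51, 37, 22, 19, 25, 27]
322 ...........#....###########..................................................... [34, 31, 38, 40, 39, 35, 34, 38, 38, 36, 39, 36, 38, 35, 35, 39, 34, 36, 38, 33]
0 [[315.6, 313.7], [315.7, 311.9]]
0.05 [[315.6, 312.2], [315.5, 310.3]]
0.1 [[315.5, 310.7], [315.2, 308.8]]
0.2 [[314.8, 307.6], [314.2, 305.7]]
```

>>> apply_moves:
  xyz:
    - [0,0,0.008]
    - [0,0,0.007]
    - [0,0,0]
  rot:
    - [0,0,0]
    - [0,0,0]
    - [0,0,0]
  hand: [-1,-1,-1]

```text
clock: 24.12
position: [0.4763, 0.235, 0.0416]
ee_rot: [0.0, 1.0, -0.001, -0.0]
contact_force: [-5.4, -1.3, 21.2]
width: -0.0
gripper_force: 10.5
```

It resisted with 21 N, so the lid is seated on the rim. I back off and check.

>>> apply_moves:
  xyz:
    - [0,0,-0.03]
    - [0,0,-0.1]
    - [0,0,-0.2]
    - [0,0,-0.2]
    - [-0.1,0,-0.15]
    - [-0.1,0.1,0]
    - [0,0,0]
    - [0,0,0]
  rot:
    - [0,0,0]
    - [0,0,0]
    - [0,0,0]
    - [0,0,0]
    - [0,0,0]
    - [0,0,0]
    - [0,0,0]
    - [0,0,0]
  hand: [-1,-1,-1,-1,-1,-1,-1,-1]

```text
clock: 25.12
position: [0.4167, 0.2053, 0.2426]
ee_rot: [0.0, 1.0, -0.001, -0.001]
contact_force: [0.5, 0.1, -0.2]
width: -0.0
gripper_force: 0.0
```

```bash
python3 lid2.py
python3 - <<'E'
from h import *
b,cb=load('pics/lidb.png'); a0,_=load('pics/side0.png'); s,cs=snap('scene','pics/s9.png'); s=s[:,:,::-1]; s0,_=load('pics/scene0.png')
# scoop handle vs. start, bystander changes
for n,x,y0,bx in [('side',b,a0,(295,185,50,18)),('scene',s,s0,(265,195,45,35))]:
    for im in (y0,x):
        X,Y,w,h=bx; H=cv2.cvtColor(im,cv2.COLOR_BGR2HSV)[Y:Y+h,X:X+w]; m=(H[...,0]>95)&(H[...,0]<130)&(H[...,1]>120)&(H[...,2]>60); v,u=np.nonzero(m); print(n,u.min()+X,u.max()+X,v.min()+Y,v.max()+Y,len(u))
    d=(cv2.absdiff(x,y0).max(2)>60).astype(np.uint8); d=cv2.morphologyEx(d,cv2.MORPH_OPEN,np.ones((3,3)))
    k,l,st,ct=cv2.connectedComponentsWithStats(d); print([st[i].tolist() for i in range(1,k) if st[i,4]>25])
E
```

```text
pos [0.4167 0.2053 0.2426] share [ 0.198 -0.099  0.675] zt [-0.001 -0.    -1.   ] xt [ 1.    -0.003 -0.001] q [0.31 0.08 1.64 0.   1.42 1.88] w -0.0 0.0 F [ 0.5  0.1 -0.2] t 25.125
285 .......#.####.................................######.################........... [245, 237, 239, 239, 239, 239, 239, 242, 221, 183, 189, 195, 193, 195, 196, 192, 194, 194, 194, 194]
300 .........#.###..................................#######################......... [247, 246, 239, 238, 238, 238, 238, 238, 240, 236, 208, 191, 191, 194, 193, 194, 195, 195, 194, 194]
310 ..........#.###..................................######.################........ [247, 243, 240, 241, 239, 238, 239, 238, 238, 239, 241, 232, 201, 191, 195, 192, 197, 192, 194, 194]
314 ..........#.####..........#########################.##..#################....... [238, 239, 239, 238, 239, 238, 239, 239, 240, 241, 245, 228, 180, 186, 197, 199, 194, 198, 194, 198]
318 ...........#.###################.###....################........................ [149, 136, 142, 150, 144, 146, 146, 146, 147, 151, 131, 117, 99, 64, 49, 36, 16, 18, 21, 2
[... 1200 characters left out ...]
58, 0, 29, 11, 194], [210, 0, 20, 35, 318], [241, 0, 6, 10, 33], [251, 0, 34, 69, 1194], [357, 0, 31, 45, 1066], [99, 2, 12, 8, 66], [90, 10, 15, 17, 129], [172, 11, 33, 64, 805], [136, 16, 6, 8, 36], [44, 25, 40, 33, 480], [73, 26, 65, 49, 810], [6, 52, 94, 101, 4262], [207, 53, 8, 8, 44], [242, 61, 8, 11, 56], [352, 64, 7, 7, 38], [170, 66, 8, 7, 39], [207, 71, 30, 41, 449], [256, 72, 43, 58, 1395], [363, 76, 7, 10, 52], [94, 88, 10, 12, 88], [211, 93, 8, 8, 46], [258, 97, 9, 9, 40], [248, 111, 17, 13, 102], [403, 111, 19, 28, 264], [359, 116, 40, 44, 1006], [99, 119, 6, 8, 31], [106, 140, 8, 9, 49], [118, 161, 6, 8, 30], [72, 168, 12, 10, 58], [92, 186, 8, 9, 44], [305, 225, 19, 16, 168]]
```

The lid edge sits at its shut position (row 311–312, 311.9 predicted). The scoop is in place and no bystander region has changed, so I hand in.

```bash
python3 -c "
from rig import job
print(job.sign_off())"
```

```text
the job is handed in; nothing more can be done
None
```

The job is handed in (no verdict was shown): by my last measurements all three balls are in the case, the empty scoop is back level on the white board, the lid is fully shut without slamming, and no bystander moved visibly.

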